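# Lift the hot sample canister out of the block heater and put it on the balance

### The arm

A 6-joint arm with a two-finger parallel gripper is mounted at the origin on the work surface. World frame = base frame: x ahead of the robot, y to its left, z up, the work surface at z = 0. Lengths are in mm, angles in rad, forces in N, time in s.
With the tool pointing down it reaches from about 250 to 850 mm from the base axis. Payload 12.5 kg.
Tool frame: the origin (TCP) lies at the very end of the fingers, on their centre line; the grasp point (between the pads) lies 19 mm behind it (arm.hold_point_z is the distance from the TCP to the grasp point, in mm); z points along the fingers, y is the direction in which the jaws open and shut (so a half turn about z gives the same grasp; the last joint's range is limited). The gripper opens to 93 mm and grips with 3 to 60 N. Pads are 15 mm wide; open, the fingers measure 128 mm over their backs; the gripper's body (75 mm by 188 mm) begins 65 mm behind the grasp point.
Start: joints at [1.166, 0.351, 1.652, -0, 1.139, -0.085], TCP at [172.875, 522.11, 218.633] pointing down, gripper open.
Joint ranges: [-2.75, 2.75], [-0.79, 2.1], [0.01, 2.65], [-1.57, 4.71], [0.07, 3.14], [-2.87, 2.87]. Speed limits (rad/s): [2.22, 2.22, 2.79, 3.14, 3.14, 3.14].

### API

Orientations are given as [roll, pitch, yaw] about the fixed x, y, z axes, in that order (R = Rz(yaw) Ry(pitch) Rx(roll)).
In Python, from plant import arm, imaging, job_done gives the robot as it stands. The module is installed in compiled form; this text tells all that it offers.
- The arm moves only by the tool servo_tool, never from a script. Its argument "increments" is a list of rows, each a list of 4 numbers: the shift along the tool's x, y, z in m, then the turn about the tool's z in degrees. In form: [[dx, dy, dz, twist], ...]. A call has 1 to 12 rows; each row is the pose to reach, as a shift and turn from the pose commanded when the call began, along the tool's axes at that moment; what a row does not reach only later rows make up. A row lasts 1/10 s, in which the tool goes at most 50 mm and 8.59 degrees, less where a joint would pass 70% of its speed; a pose out of reach is approached as far as the arm can. A call with a gripper value outside its range is refused whole. "jaw" is the closure in counts, from 0 (fully open) to 255 (shut), set as the call begins (left out, the last holds). The fingers move at their own pace and stop on an object; "force" is the grip in N (left out, the last holds). Time passes only in rows, so rows that repeat a pose let the fingers close. It gives the time, the measured TCP pose, the force and the opening at its end, in the units of the state.
- arm.sense(): the state, without advancing time (a new reading comes with each control period).
- imaging.get_image(name): name is "scene" or "top" or "wrist"; returns the picture (384x512x3 uint8, blue, green, red); there is no depth.
- imaging.camera_params(name): a dict with "mtx" (3x3 intrinsics, pixels), "D" ([k1, k2, p1, p2, k3] as OpenCV has them; the pictures are not rectified), "camera_from_world" (4x4, takes a point from world to camera coordinates); the wrist camera has in their place "tool_from_camera" (4x4, takes a point from camera to tool coordinates, whose origin is the TCP and whose axes are the flange's). Camera axes: x right, y up, looking along -z (the intrinsics and any distortion apply to the point x, -y, -z); pixel columns grow to the right and rows downward; lengths in mm; the calibration is good to about 2 mm. A picture is of the moment at which its call begins: read the wrist's pose just before it. camera_params takes no time and is no camera call.
- job_done(): hands the job in, once; it reports no verdict.
The state is a dict: "time_s": time; "qpos": joint angles; "joint_vel": joint speeds; "effort": joint torques, N m; "tool_pos": TCP position; "tcp_rot": TCP orientation; "contact_force": force on the tool from outside, world axes, zero at the start; "torque": the same for the moment, N m; "grip_width": finger opening in mm.
Only numpy, scipy, OpenCV 4.12 (cv2) and the standard library are available. Lean on these libraries where they do the work, as an engineer would, in place of code of your own. Each camera call takes 0.05 s, during which the arm holds its last target.

### The job

Switch the block heater off by turning the red isolator handle clockwise to its stop, then use the blue-handled lifting hook to draw the steel sample canister by its orange loop out of the deep well and stand it upright on the cork tile. Unhook it and hang the hook back on its fork, then lift the canister with the fingers and stand it upright, near the middle of the balance's round pan. Never put the fingers to the canister while it is still in the well, never drop it, and leave the bottles, jar, dish, beaker and marker where they are.

Things in the scene. Friction and masses are not known exactly. Their poses are not given: they have to be found in the camera images.
- isolator_handle (a joint): Angle of the red isolator handle about its upright axis, rad, growing clockwise seen from above. On is 0 (the start), off is 1.05 (60 degrees clockwise); both are stops, and a detent spring pushes the handle from the middle (0.525) to the nearer stop: about 0.06 N m plus 0.02 N m friction near the stops.
- isolator: Fixed grey isolator box, 90 x 90 mm, 60 mm tall, yellow top; origin under its centre, z up. At joint value 1.05 (off) the handle bar lies along this x axis, its white-striped end at the white mark on the +x edge; at 0 (on) that end is at the green dot. May swap places with the fork.
- isolator_grip (a point): Centre of the red handle bar, on its turning axis. The bar is 66 mm long (along this point's x), 14 mm thick, 26 mm tall; its underside is 8 mm above the box top (z 68 mm above the table), its top at 94 mm, this point at 81 mm. Grip across its thickness from above.
- heater: Fixed grey block heater with an aluminium top face: block 140 (x) by 150 mm (y), 120 mm tall, and behind it (+x side, x 70 to 135 mm) a white control case 85 mm tall. Origin under the axis of its upright round well. May swap places with the balance.
- well_mouth (a point): Centre of the well's mouth, in the top face, 120 mm above the table. The well is 60 mm in diameter; its lowest 15 mm narrow to 48 mm and keep the canister centred.
- well_floor (a point): Centre of the well's floor, 15 mm above the table (105 mm below the mouth).
- canister: Closed steel canister, 44 mm in diameter, 36 mm tall, up to 0.28 kg; origin at the centre of its underside. Rigid upright orange loop on the lid, in the canister's y-z plane: bar 5 mm thick, legs at y -16 and +16 mm up to z 57, sloping to a peak at y 0, z 66 mm. Free height under the peak 27.5 mm. A hook enters along +x or -x. Starts on the well floor, yaw within 0.5 rad of the heater's.
- bail_top (a point): Centre of the bar at the loop's peak, 66 mm above the canister's origin.
- hook: Upright lifting hook, 90 g; origin under the centre of its black flange (40 x 40 x 5 mm). Blue handle above, 30 (x) by 18 (y) mm, top at z 50: grip across y. Below, a 5 mm steel rod on the z axis ends in a J: bottom centre line at x 7, z -92 mm; upturned tip at x 14 mm, its round end's top at z -77.5. The tip is on the +x side; opening 9 mm. Starts on the fork.
- hook_seat (a point): Bottom of the J, centre line: x 7 mm, z -92 mm in the hook's frame. A hanging loop's bar rests with its centre line 5 mm above it.
- fork: Fixed fork stand, green base 110 x 90 mm; origin under the rest. Two aluminium prongs along x, tops at z 135 mm, 14 mm slot between them open to -x; column at x 34 to 50 mm; 4 mm lips at x -36 to -31. The hook's flange lies across the prongs, rod in the slot, J tip towards the column. The hook may be lifted and lowered straight up and down, as its J lies along the slot.
- fork_rest (a point): Where the hook's origin lies when hung: on top of the prongs, 135 mm above the table; x, y as the fork's. When hung the hook's x axis is along the fork's x axis.
- tile: Fixed square cork tile, 110 x 110 mm, 8 mm thick; origin at the centre of its underside.
- balance: Fixed white balance, 170 mm wide (y), 52 mm tall, from x -70 to +130 mm; origin under the centre of its round pan.
- pan (a point): Centre of the top of the balance's round steel pan, 120 mm in diameter, 68 mm above the table; it does not sink.
- bottle_clear: Bystander: clear glass bottle, red cap, 56 mm in diameter, 130 mm tall; origin under its centre.
- bottle_green: Bystander: green glass bottle, red cap, 52 mm in diameter, 110 mm tall; origin under its centre.
- jar_amber: Bystander: small amber jar, 38 mm in diameter, 70 mm tall, between heater and balance; origin under its centre.
- dish: Bystander: small white dish, 52 mm across, 12 mm tall, beside the tile; origin under its centre.
- beaker: Bystander: glass beaker, 68 mm across, 85 mm tall; origin under its centre.
- marker: Bystander: white marker pen with a blue cap, 110 mm long along x, 15 mm thick, lying; origin under its middle.

How it is judged:
By the outcome, as a careful person would: the job done as asked, in the order asked, and still so for the second after the job is handed in, with the robot touching nothing.
It also fails if it takes over 72 s, if anything falls off the work surface, if the arm or the gripper's body presses on something with over 40 N, if the wrist force passes 120 N, or if a joint passes its speed limit or range.

## Working session

There is one attempt and no reset: what is moved stays moved. The work goes in short steps, Python scripts to look and compute and a tool call to move; the robot and the scene stay as the last step left them, time stands still between calls to the robot, and variables do not carry over. Pictures are saved under pics/ and viewed, and the job is handed in when it is done.

Besides the shell and the picture viewer there is one more tool, called after "Emit:" by a JSON object that holds its "op" and its "data". servo_tool: Moves the arm, as the interface text tells. Its arguments: {"type":"object","properties":{"increments":{"type":"array","items":{"type":"array","items":{"type":"number"}}},"jaw":{"type":"number"},"force":{"type":"number"}},"required":["increments"]}

```bash
mkdir -p pics; ls
cat > h.py <<'E'
import numpy as np, cv2, json
from plant import arm, imaging, job_done
from scipy.spatial.transform import Rotation as R
E
python3 - <<'E'
from h import *
print(arm.sense())
for n in ["scene","top","wrist"]:
    im=imaging.get_image(n); cv2.imwrite(f"pics/{n}0.png",im)
    p=imaging.camera_params(n); print(n,p)
E
```

```text
pics
{'time_s': 0.0, 'qpos': array([ 1.16639727e+00,  3.51213389e-01,  1.65243770e+00, -6.12798169e-06,
        1.13911875e+00, -8.46280316e-02]), 'joint_vel': array([ 0.00109956, -0.00137261, -0.0004507 ,  0.000337  ,  0.00114797,
        0.00112363]), 'effort': array([ 7.02989400e-04, -4.97312343e+01, -2.85258365e+01,  6.98677031e-02,
        2.55335419e-02, -3.34345987e-05]), 'tool_pos': array([172.74308497, 521.79279361, 218.10877621]), 'tcp_rot': array([-3.14041921e+00, -9.39615754e-05,  2.82182414e+00]), 'contact_force': array([ 0.10667447,  0.72236549, -0.15696456]), 'torque': array([-0.00351374, -0.01733005, -0.0390847 ]), 'grip_width': 92.76584019354513}
scene {'mtx': array([[375.86921628,   0.        , 261.24970905],
       [  0.        , 375.86921628, 195.57672585],
       [  0.        ,   0.        ,   1.        ]]), 'D': array([-0.01863318,  0.        ,  0.        ,  0.        ,  0.        ]), 'camera_from_world': array([[-8.62049671e-01,  5.06823508e-01, -5.44362722e-04,
         4.69181525e+02],
       [-2.99773367e-01, -5.09014080e-01,  8.06870866e-01,
         8.7693
[... 696 characters left out ...]
94e+03],
       [ 0.00000000e+00,  0.00000000e+00,  0.00000000e+00,
         1.00000000e+00]])}
wrist {'mtx': array([[281.72083048,   0.        , 254.54054188],
       [  0.        , 281.72083048, 194.34226794],
       [  0.        ,   0.        ,   1.        ]]), 'D': array([0.00304225, 0.        , 0.        , 0.        , 0.        ]), 'tool_from_camera': array([[ 2.52016135e-05,  9.66432564e-01,  2.56920414e-01,
         7.01835264e+01],
       [ 9.99999363e-01, -3.14222469e-04,  1.08388907e-03,
        -3.47865660e-01],
       [ 1.12823586e-03,  2.56920223e-01, -9.66431956e-01,
        -1.66129936e+02],
       [ 0.00000000e+00,  0.00000000e+00,  0.00000000e+00,
         1.00000000e+00]])}
```

View pics/scene0.png

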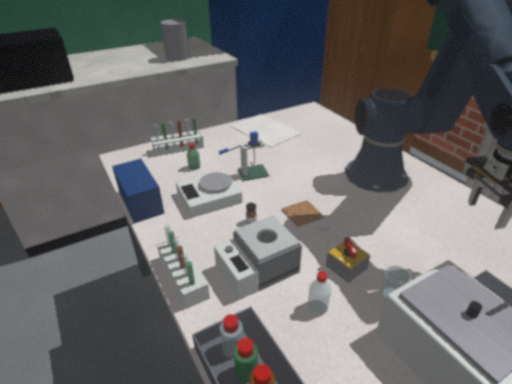

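View pics/top0.png

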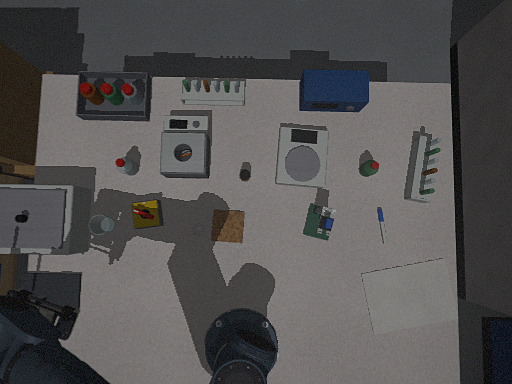

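View pics/wrist0.png

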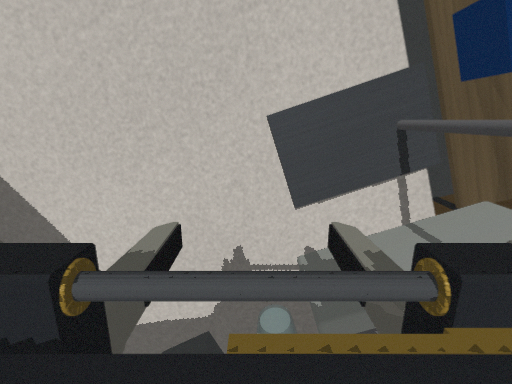

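```bash
cat >> h.py <<'E'
def crop(im,x0,y0,w,h,s,name,step=10,cl=True):
    c=im[y0:y0+h,x0:x0+w]
    c=cv2.resize(c,None,fx=s,fy=s,interpolation=cv2.INTER_CUBIC)
    for i in range((-x0)%step,w,step):
        cv2.putText(c,str(x0+i),(i*s,9),0,0.33,(0,255,255),1); cv2.line(c,(i*s,10),(i*s,14),(0,255,255),1)
    for i in range((-y0)%step,h,step):
        cv2.putText(c,str(y0+i),(0,i*s+4),0,0.33,(0,255,255),1)
    cv2.imwrite("pics/"+name,c)
P={n:imaging.camera_params(n) for n in ["scene","top","wrist"]}
def ray(n,uv,pose=None):
    p=P[n]; u=cv2.undistortPoints(np.array([[uv]],float),p["mtx"],p["D"])[0,0]
    d=np.array([u[0],-u[1],-1.])
    if n=="wrist":
        T=np.eye(4); pos,rpy=pose; T[:3,:3]=R.from_euler("xyz",rpy).as_matrix(); T[:3,3]=pos
        M=T@p["tool_from_camera"]
    else: M=np.linalg.inv(p["camera_from_world"])
    return M[:3,3], M[:3,:3]@d
def atz(n,uv,z,pose=None):
    o,d=ray(n,uv,pose); return o+d*(z-o[2])/d[2]
def proj(n,X,pose=None):
    p=P[n]
    if n=="wrist":
        T=np.eye(4); pos,rpy=pose; T[:3,:3]=R.from_euler("xyz",rpy).as_matrix(); T[:3,3]=pos
        C=np.linalg.inv(T@p["tool_from_camera"])
    else: C=p["camera_from_world"]
    c=C[:3,:3]@np.array(X,float)+C[:3,3]
    q=cv2.projectPoints(np.array([[c[0],-c[1],-c[2]]]),np.zeros(3),np.zeros(3),p["mtx"],p["D"])[0][0,0]
    return q
def tri(rays):
    A=np.zeros((3,3));b=np.zeros(3)
    for o,d in rays:
        d=d/np.linalg.norm(d);M=np.eye(3)-np.outer(d,d);A+=M;b+=M@o
    X=np.linalg.solve(A,b)
    return X,[np.linalg.norm(np.cross(X-o,d/np.linalg.norm(d))) for o,d in rays]
E
python3 - <<'E'
from h import *
t=cv2.imread("pics/top0.png");s=cv2.imread("pics/scene0.png")
crop(t,80,100,130,150,5,"t1.png"[:2]+".png")
crop(t,200,110,150,140,5,"t2.png")
crop(s,200,190,170,120,4,"s1.png")
crop(s,170,115,130,110,5,"s2.png")
E
```

```text
(no output)
```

View pics/t1.png

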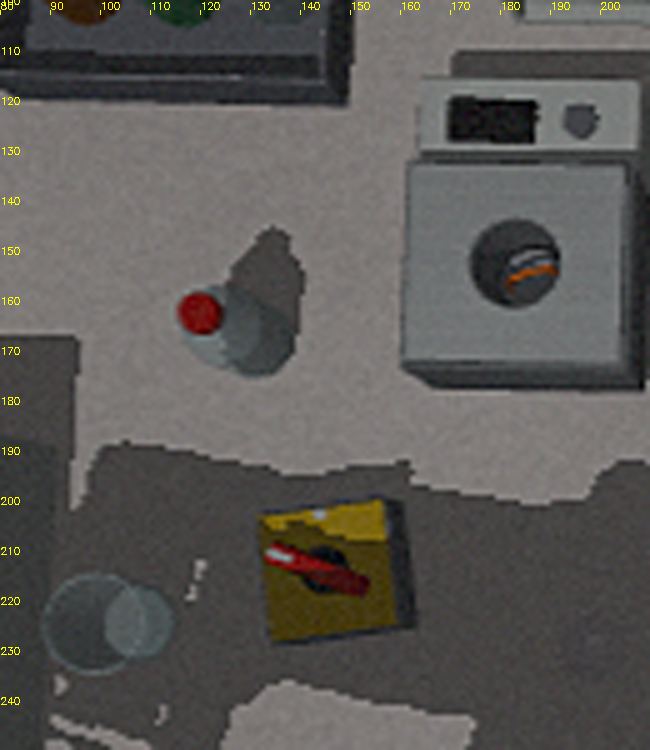

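View pics/t2.png

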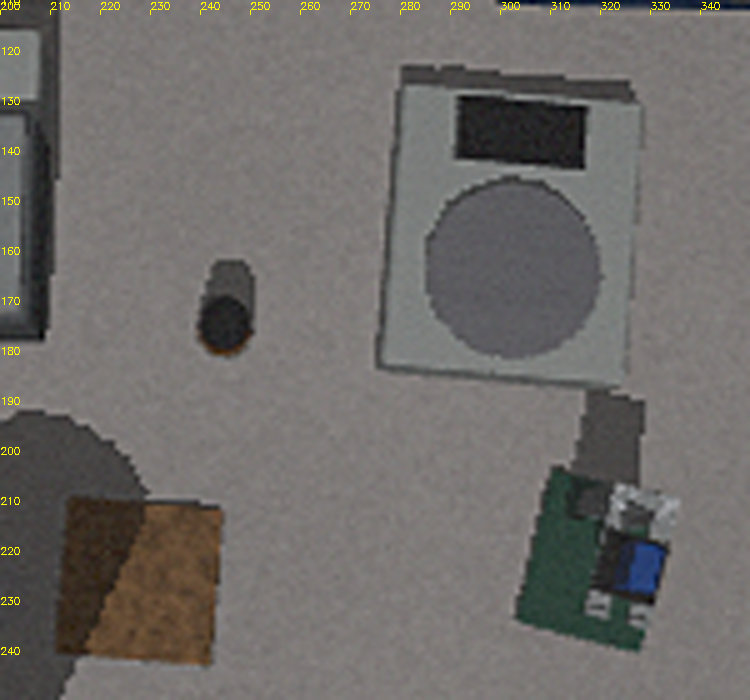

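View pics/s1.png

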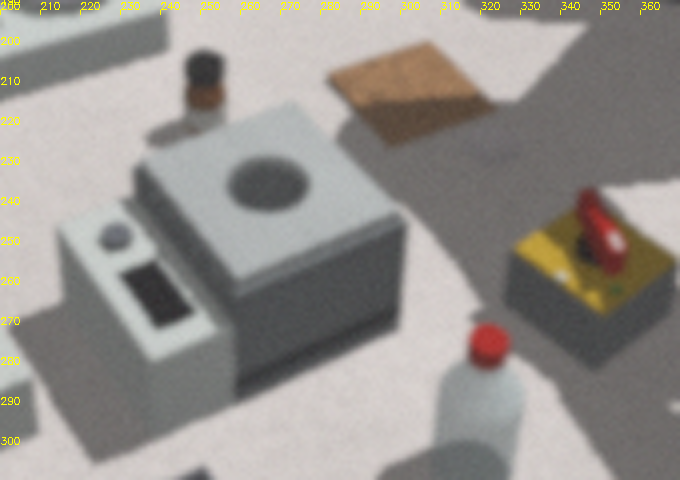

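View pics/s2.png

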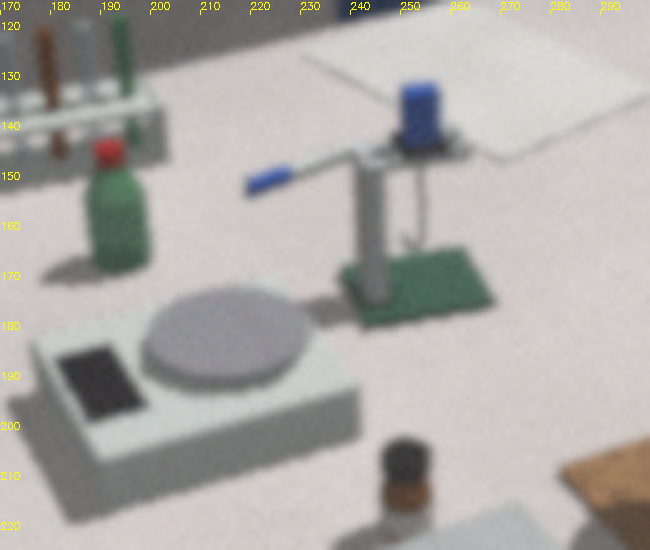

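Run:
```python
from h import *
np.set_printoptions(precision=1,suppress=True)
f=lambda l,uv,z:print(l,atz("top",uv,z))
for uv in [(131,203),(156,200),(158.5,225),(133,228.5)]: f("iso",uv,60)
f("wmark",(142.5,203),60)
f("stripe end",(132.5,209.5),94);f("other end",(152,217),94)
f("well",(182,152.5),120)
for uv in [(161,132),(204.5,133),(204,172),(160.5,172)]: f("heater",uv,120)
f("bail",(188,154.5),81)
f("pan",(301,163.2),68)
for uv in [(213,209.5),(243.5,212),(241,242.5),(210.5,240)]: f("tile",uv,8)
for uv in [(309,203),(326,240),(302,233.5)]: f("forkbase",uv,8)
f("hook top",(326,223.5),185)
f("flange",(325,224),140)
for uv,n in [((197,228),"dish"),((244,174),"jar top")]: f(n,uv,12 if n=="dish" else 70)
f("beaker bottom",(107,224),0);f("clear cap",(120,162.5),130);f("green",(375,165),110)
f("mk",(379,208),7);f("mk",(384,242),7)
# scene check
g=lambda l,X:print(l,proj("scene",X))
```

```text
iso [480.5 383.1  60. ]
iso [492.3 299.3  60. ]
iso [408.4 287.2  60. ]
iso [395.  372.1  60. ]
wmark [481.3 344.4  60. ]
stripe end [457.4 366.7  94. ]
other end [434.2 301.7  94. ]
well [645.8 206.9 120. ]
heater [712.5 278.3 120. ]
heater [712.3 135.5 120. ]
heater [583. 133. 120.]
heater [580.  274.2 120. ]
bail [646.7 193.4  81. ]
pan [ 627.3 -189.6   68. ]
tile [466.2 110.6   8. ]
tile [459.6   3.3   8. ]
tile [353.3   9.7   8. ]
tile [359.9 116.2   8. ]
forkbase [ 495.9 -226.9    8. ]
forkbase [ 367.7 -287.1    8. ]
forkbase [ 388.6 -203.     8. ]
hook top [ 423.3 -251.8  185. ]
flange [ 422.1 -257.6  140. ]
dish [400.6 164.   12. ]
jar top [585.9   3.5  70. ]
beaker bottom [408.2 481.9   0. ]
clear cap [606.9 403.8 130. ]
green [ 619.5 -428.7  110. ]
mk [ 483.3 -474.8    7. ]
mk [ 364.6 -490.9    7. ]
```

```bash
cat >> h.py <<'E'
np.set_printoptions(precision=2,suppress=True)
def to(x,y,z,yaw):
    s=arm.sense(); p=s["tool_pos"]; r=R.from_euler("xyz",s["tcp_rot"]).as_matrix()
    d=r.T@(np.array([x,y,z])-p)/1000
    y0=s["tcp_rot"][2]; tw=-np.degrees(yaw-y0)
    tw=(tw+180)%360-180
    q6=s["qpos"][0]
    print("now",p,"yaw",round(y0,4),"-> inc",[round(v,4) for v in d],"twist",round(tw,2),
      "q6 end",round(s["qpos"][5]+np.radians(tw)+(np.arctan2(y,x)-np.arctan2(p[1],p[0])),2), "t",s["time_s"])
def snap(n,name):
    s=arm.sense(); im=imaging.get_image(n); cv2.imwrite("pics/"+name,im)
    json.dump([list(s["tool_pos"]),list(s["tcp_rot"])],open("pics/"+name+".json","w"))
    return im,s
def pose(name): return [np.array(v) for v in json.load(open("pics/"+name+".json"))]
E
python3 - <<'E'
from h import *
to(446,334,230,1.23)
E
```

```text
now [172.79 521.87 218.22] yaw 2.8218 -> inc [np.float64(-0.3184), np.float64(-0.0925), np.float64(-0.0117)] twist 91.2 q6 end 0.9 t 0.15
```

Emit:
{"op": "servo_tool", "data": {"increments": [[-0.3184, -0.0925, -0.0117, 91.2], [-0.3184, -0.0925, -0.0117, 91.2], [-0.3184, -0.0925, -0.0117, 91.2], [-0.3184, -0.0925, -0.0117, 91.2], [-0.3184, -0.0925, -0.0117, 91.2], [-0.3184, -0.0925, -0.0117, 91.2], [-0.3184, -0.0925, -0.0117, 91.2], [-0.3184, -0.0925, -0.0117, 91.2], [-0.3184, -0.0925, -0.0117, 91.2], [-0.3184, -0.0925, -0.0117, 91.2], [-0.3184, -0.0925, -0.0117, 91.2], [-0.3184, -0.0925, -0.0117, 91.2]]}}

```text
time_s: 1.35
tool_pos: [446.0, 334.1, 230.1]
tcp_rot: [-3.141, 0.0, 1.229]
contact_force: [0.3, -0.3, -0.5]
grip_width: 93.1
```

Run:
```python
from h import *
im,s=snap("wrist","w1.png"); crop(im,100,60,320,240,2,"w1c.png",20)
print(s["tool_pos"],s["tcp_rot"],s["joint_vel"],s["qpos"])
```

```text
[445.97 334.12 230.13] [-3.14  0.    1.23] [ 0.    0.   -0.    0.   -0.   -0.11] [ 0.56  0.35  1.62 -0.    1.17  0.9 ]
```

View pics/w1c.png

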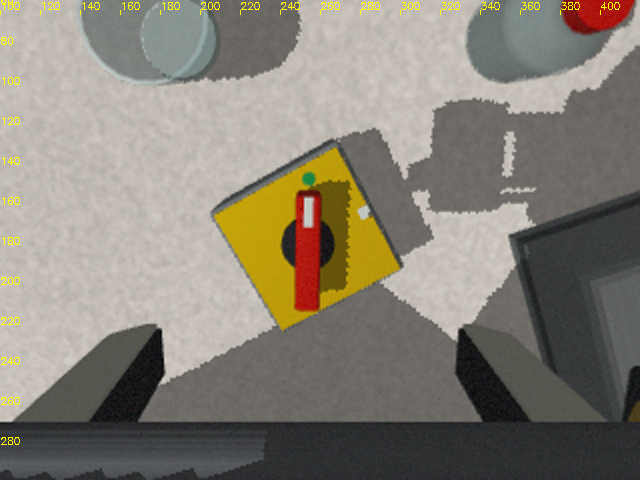

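Run:
```python
from h import *
p=pose("w1.png"); g=lambda c:(100+c[0]/2,60+c[1]/2)
for c in [(308,191),(307,311)]: print(atz("wrist",g(c),94,p))
for c in [(213,214),(337,146),(402,267),(282,330)]: print("box",atz("wrist",g(c),60,p))
print("mark",atz("wrist",g((364,212)),60,p),"dot",atz("wrist",g((309,179)),60,p))
print("hub",atz("wrist",g((307,243)),66,p))
# stereo check: box corners vs top view
for w,t in [((402,267),(158,226)),((213,214),(131,203))]:
    print(tri([ray("wrist",g(w),p),ray("top",t)]))
print(tri([ray("wrist",g((308,206)),p),ray("top",(134,210)),]))
```

```text
[457.32 365.14  94.  ]
[434.   301.43  94.  ]
box [397.37 367.35  60.  ]
box [480.62 380.2   60.  ]
box [494.79 297.63  60.  ]
box [410.66 283.62  60.  ]
mark [483.37 338.01  60.  ] dot [458.81 367.67  60.  ]
hub [445.12 332.79  66.  ]
(array([449.62, 293.77,  67.13]), [np.float64(45.04301885373583), np.float64(45.04301885373587)])
(array([449.44, 363.22, 182.4 ]), [np.float64(29.97458076805774), np.float64(29.974580768057812)])
(array([455.32, 358.86, 103.65]), [np.float64(0.2237127145372961), np.float64(0.22371271453736313)])
```

Run:
```python
from h import *
to(445.5,333,67,1.221)
```

```text
now [445.97 334.13 230.14] yaw 1.2322 -> inc [np.float64(-0.0012), np.float64(-0.0), np.float64(0.1631)] twist 0.64 q6 end 0.91 t 1.4
```

Emit:
{"op": "servo_tool", "data": {"increments": [[-0.0012, 0, 0.05, 0.6], [-0.0012, 0, 0.1, 0.6], [-0.0012, 0, 0.14, 0.6], [-0.0012, 0, 0.163, 0.6], [-0.0012, 0, 0.163, 0.6]], "jaw": 100, "force": 20}}

```text
time_s: 1.9
tool_pos: [444.0, 332.0, 64.4]
tcp_rot: [-3.138, 0.005, 1.222]
contact_force: [0.6, 0.1, 0.0]
grip_width: 58.8
```

Emit:
{"op": "servo_tool", "data": {"increments": [[0, 0, 0, 0], [0, 0, 0, 0], [0, 0, 0, 0], [0, 0, 0, 0], [0, 0, 0, 0]], "jaw": 255, "force": 20}}

```text
time_s: 2.4
tool_pos: [446.2, 333.4, 68.3]
tcp_rot: [3.14, -0.001, 1.22]
contact_force: [1.4, -2.0, 4.1]
grip_width: 21.3
```

Emit:
{"op": "servo_tool", "data": {"increments": [[0, 0, 0, 0], [0, 0, 0, 0], [0, 0, 0, 0]]}}

```text
time_s: 2.7
tool_pos: [444.7, 333.9, 68.2]
tcp_rot: [-3.14, -0.001, 1.219]
contact_force: [-9.6, 2.7, 12.5]
grip_width: 13.9
```

Emit:
{"op": "servo_tool", "data": {"increments": [[0, 0, 0, 8], [0, 0, 0, 16], [0, 0, 0, 24], [0, 0, 0, 32], [0, 0, 0, 40], [0, 0, 0, 48], [0, 0, 0, 55], [0, 0, 0, 60], [0, 0, 0, 60.5], [0, 0, 0, 60.5]]}}

```text
time_s: 3.7
tool_pos: [445.1, 333.5, 68.2]
tcp_rot: [-3.141, 0.001, 0.163]
contact_force: [-7.5, 0.2, 12.2]
grip_width: 13.7
```

Emit:
{"op": "servo_tool", "data": {"increments": [[0, 0, 0, 0], [0, 0, 0, 0], [0, 0, 0, 0], [0, 0, -0.05, 0], [0, 0, -0.1, 0], [0, 0, -0.15, 0], [0, 0, -0.18, 0], [0, 0, -0.18, 0]], "jaw": 110}}

```text
time_s: 4.5
tool_pos: [447.0, 334.0, 251.9]
tcp_rot: [-3.139, -0.007, 0.164]
contact_force: [0.9, 0.2, -1.3]
grip_width: 52.7
```

Run:
```python
from h import *
im,s=snap("wrist","w2.png"); crop(im,100,60,320,240,2,"w2c.png",20)
print(s["tool_pos"],s["tcp_rot"])
# look pose for fork
to(400,-240,270,-0.22)
```

```text
[447.   333.99 251.85] [-3.14 -0.01  0.16]
now [446.13 333.41 249.03] yaw 0.1637 -> inc [np.float64(-0.1389), np.float64(0.5582), np.float64(-0.0222)] twist 21.99 q6 end 1.17 t 4.55
```

View pics/w2c.png

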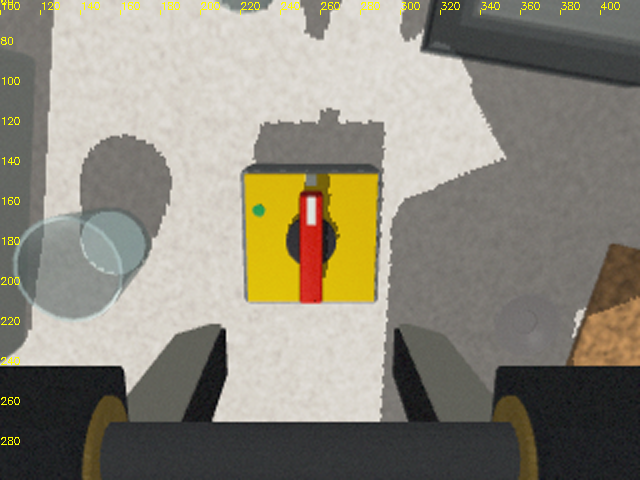

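Run:
```python
from h import *
to(585,207,250,0.0)
```

```text
now [446.13 333.41 249.03] yaw 0.1637 -> inc [np.float64(0.1164), np.float64(0.1474), np.float64(-0.0008)] twist 9.38 q6 end 1.83 t 4.55
```

Emit:
{"op": "servo_tool", "data": {"increments": [[0.0388, 0.03, 0, 3], [0.06, 0.07, -0.001, 6], [0.09, 0.11, -0.001, 9.4], [0.1164, 0.1474, -0.001, 9.4], [0.1164, 0.1474, -0.001, 9.4], [0.1164, 0.1474, -0.001, 9.4], [0.1164, 0.1474, -0.001, 9.4]]}}

```text
time_s: 5.25
tool_pos: [583.6, 207.2, 247.3]
tcp_rot: [3.141, 0.002, 0.0]
contact_force: [0.7, 0.8, -0.0]
grip_width: 53.0
```

Run:
```python
from h import *
im,s=snap("wrist","w3.png"); crop(im,190,70,130,100,6,"w3c.png",10)
print(s["tool_pos"],s["tcp_rot"])
to(400,-240,270,-0.22)
```

```text
[583.57 207.23 247.3 ] [3.14 0.   0.  ]
now [583.57 207.48 247.68] yaw 0.0009 -> inc [np.float64(-0.184), np.float64(0.4473), np.float64(-0.022)] twist 12.66 q6 end 1.18 t 5.3
```

View pics/w3c.png

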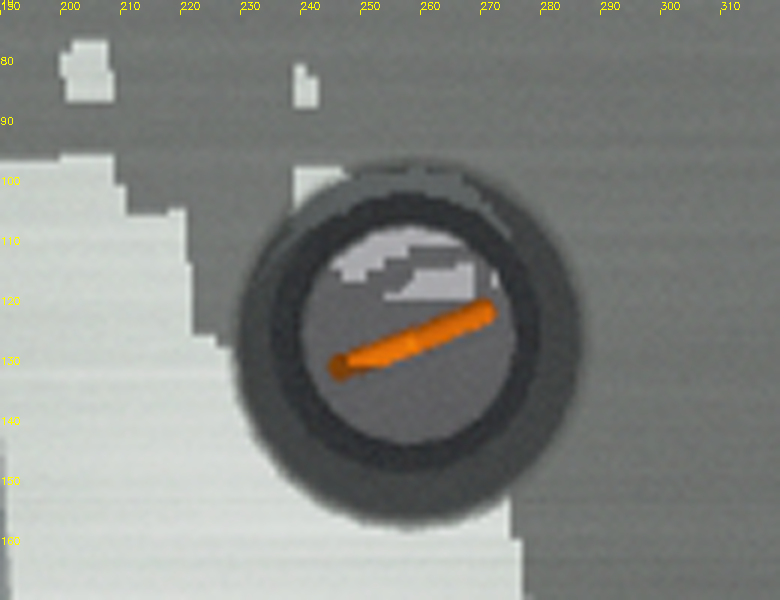

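Run:
```python
from h import *
p=pose("w3.png"); g=lambda c:(190+c[0]/6,70+c[1]/6)
W=lambda c,z:atz("wrist",g(c),z,p)
print("mouth",W((408,342),120), "diam", W((235,342),120)-W((581,342),120))
a=W((342,367),72);b=W((486,314),72);print("ends",a,b,"mid",(a+b)/2,"axis yaw deg",np.degrees(np.arctan2(*(a-b)[:2][::-1])), np.linalg.norm(a-b))
print("lid",W((409,335),51),"diam",W((302,335),51)-W((516,335),51))
print("peak?",W((414,340),81))
# height of bail from two views: top (bar mid (188,154.5)->)
t=cv2.imread("pics/top0.png"); crop(t,165,135,40,35,16,"t3.png",5)
```

```text
mouth [647.61 202.79 120.  ] diam [-0.02 58.4   0.  ]
ends [641.59 215.13  72.  ] [651.72 186.9   72.  ] mid [646.66 201.02  72.  ] axis yaw deg 109.7372409399165 29.995151268693668
lid [647.27 201.65  51.  ] diam [-0.02 44.57  0.  ]
peak? [646.99 201.12  81.  ]
```

View pics/t3.png

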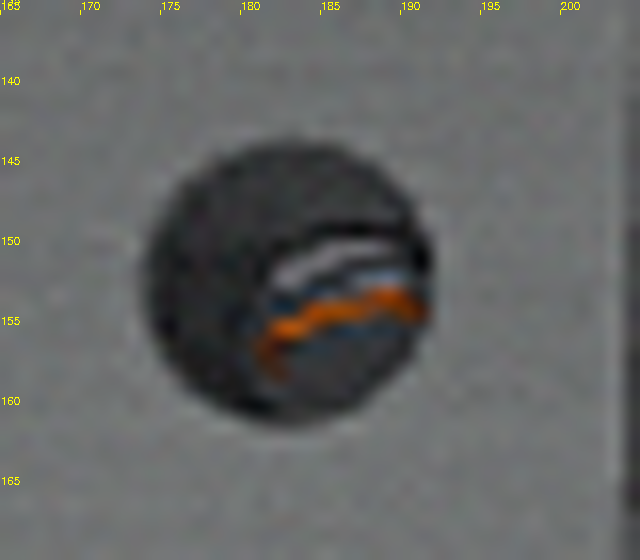

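Run:
```python
from h import *
p=pose("w3.png"); g=lambda c:(190+c[0]/6,70+c[1]/6)
print(tri([ray("wrist",g((414,340)),p),ray("top",(186.5,154.5))]))
print(tri([ray("wrist",g((408,342)),p),ray("top",(182.5,152.6))]))
to(350,-236,270,-0.22)
```

```text
(array([647.38, 200.36,  73.64]), [np.float64(0.8507404462383084), np.float64(0.850740446238159)])
(array([646.52, 204.  , 120.09]), [np.float64(1.6224149278854634), np.float64(1.6224149278853652)])
now [583.57 207.48 247.68] yaw 0.0009 -> inc [np.float64(-0.234), np.float64(0.4433), np.float64(-0.0219)] twist 12.66 q6 end 1.12 t 5.3
```

Emit:
{"op": "servo_tool", "data": {"increments": [[-0.02, 0.04, -0.0219, 6], [-0.04, 0.08, -0.0219, 12.7], [-0.06, 0.125, -0.0219, 12.7], [-0.085, 0.17, -0.0219, 12.7], [-0.11, 0.215, -0.0219, 12.7], [-0.13, 0.26, -0.0219, 12.7], [-0.15, 0.305, -0.0219, 12.7], [-0.175, 0.35, -0.0219, 12.7], [-0.195, 0.395, -0.0219, 12.7], [-0.214, 0.4473, -0.0219, 12.7], [-0.214, 0.4473, -0.0219, 12.7], [-0.214, 0.4473, -0.0219, 12.7]]}}

```text
time_s: 6.5
tool_pos: [370.0, -240.7, 270.1]
tcp_rot: [-3.141, 0.0, -0.224]
contact_force: [-0.1, 0.7, -0.3]
grip_width: 53.0
```

Run:
```python
from h import *
im,s=snap("wrist","w4.png"); crop(im,150,40,220,200,3,"w4c.png",10)
print(s["tool_pos"],s["tcp_rot"])
```

```text
[ 370.02 -240.68  270.13] [-3.14  0.   -0.22]
```

View pics/w4c.png

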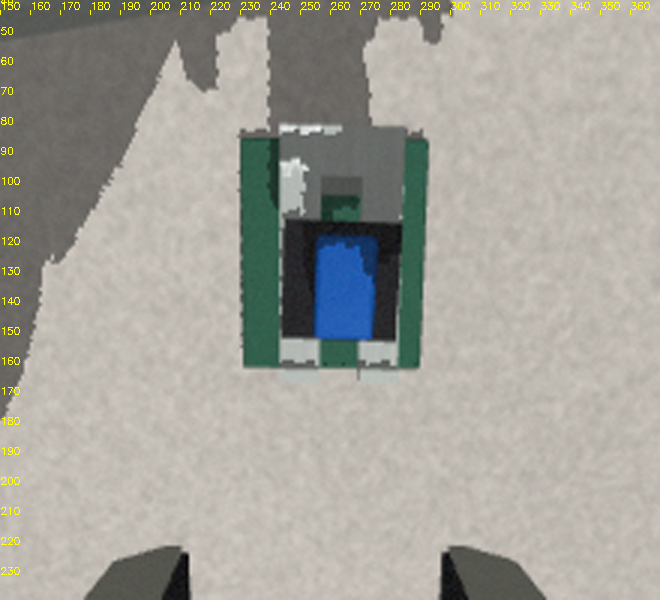

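Run:
```python
from h import *
p=pose("w4.png"); g=lambda c:(150+c[0]/3,40+c[1]/3)
W=lambda c,z:atz("wrist",g(c),z,p)
def line(l,a,b,z):
    A,B=W(a,z),W(b,z);print(l,A,B,"ang",np.arctan2(*(A-B)[:2][::-1]))
line("baseL",(240,138),(243,366),8);line("baseR",(428,138),(419,366),8)
line("flL",(287,220),(281,338),140);line("flR",(402,222),(396,340),140)
line("hL",(317,240),(316,339),185);line("hR",(377,240),(373,338),185)
line("prongsR",(405,128),(397,364),135)
print("flange c",(W((287,220),140)+W((281,338),140)+W((402,222),140)+W((396,340),140))/4)
im=cv2.imread("pics/w4.png");crop(im,235,105,55,60,12,"w4d.png",5)
```

```text
baseL [ 492.82 -233.58    8.  ] [ 386.91 -208.58    8.  ] ang -0.23180612831401742
baseR [ 473.01 -320.76    8.  ] [ 367.05 -295.87    8.  ] ang -0.2308127955006757
flL [ 447.72 -249.9   140.  ] [ 409.67 -238.78  140.  ] ang -0.2843891004601837
flR [ 438.49 -287.55  140.  ] [ 400.1  -277.76  140.  ] ang -0.24954381945849996
hL [ 439.17 -258.1   185.  ] [ 411.61 -251.56  185.  ] ang -0.23290166946163898
hR [ 435.35 -274.92  185.  ] [ 408.16 -268.07  185.  ] ang -0.24647800830954014
prongsR [ 467.83 -294.93  135.  ] [ 390.97 -276.78  135.  ] ang -0.23195409992678703
flange c [ 423.99 -263.5   140.  ]
```

View pics/w4d.png

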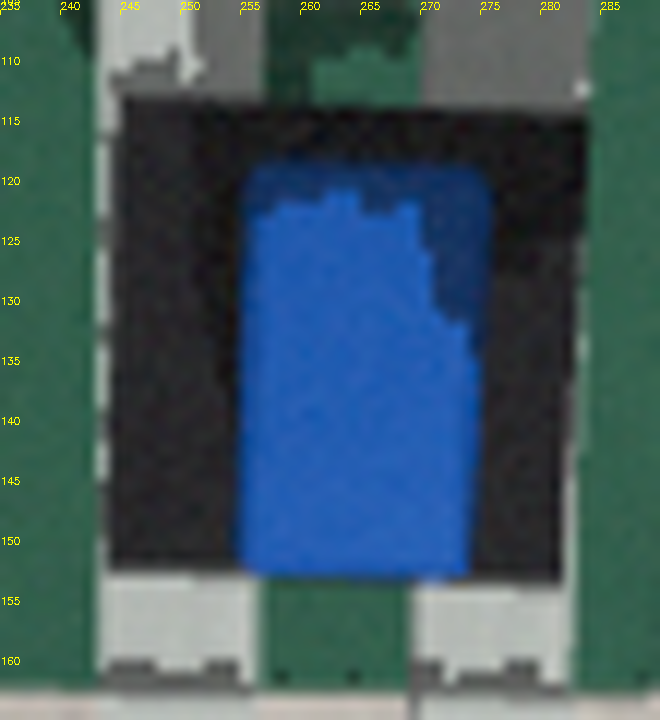

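Run:
```python
from h import *
p=pose("w4.png")
print(atz("wrist",(262.5,155),135,p),atz("wrist",(263.2,109),135,p))
# scene triangulation of handle top centre
print(proj("scene",[423.8,-263.4,185]),proj("top",[423.8,-263.4,185]))
to(423.8,-263.3,147,-0.242)
```

```text
[ 402.31 -257.48  135.  ] [ 448.03 -268.26  135.  ]
[253.49 131.97] [329.79 223.41]
now [ 370.43 -239.75  270.12] yaw -0.2222 -> inc [np.float64(0.0573), np.float64(0.0113), np.float64(0.1231)] twist 1.14 q6 end 1.15 t 6.55
```

Emit:
{"op": "servo_tool", "data": {"increments": [[0.03, 0.006, 0.03, 0.6], [0.0573, 0.0113, 0.05, 1.1], [0.0573, 0.0113, 0.07, 1.1], [0.0573, 0.0113, 0.09, 1.1], [0.0573, 0.0113, 0.107, 1.1], [0.0573, 0.0113, 0.117, 1.1], [0.0573, 0.0113, 0.1225, 1.1], [0.0573, 0.0113, 0.123, 1.1], [0.0573, 0.0113, 0.123, 1.1]]}}

```text
time_s: 7.45
tool_pos: [424.2, -264.1, 147.8]
tcp_rot: [3.141, -0.001, -0.241]
contact_force: [0.0, 0.4, -0.0]
grip_width: 52.6
```

Emit:
{"op": "servo_tool", "data": {"increments": [[0, 0, 0, 0], [0, 0, 0, 0], [0, 0, 0, 0], [0, 0, 0, 0], [0, 0, 0, 0]], "jaw": 255, "force": 35}}

```text
time_s: 7.95
tool_pos: [423.7, -264.2, 147.3]
tcp_rot: [-3.141, -0.0, -0.241]
contact_force: [-1.1, -0.4, 0.8]
grip_width: 17.7
```

Emit:
{"op": "servo_tool", "data": {"increments": [[0, 0, -0.01, 0], [0, 0, -0.04, 0], [0, 0, -0.08, 0], [0, 0, -0.12, 0], [0, 0, -0.145, 0], [0, 0, -0.15, 0], [0, 0, -0.15, 0]]}}

```text
time_s: 8.65
tool_pos: [423.7, -264.3, 297.5]
tcp_rot: [3.141, -0.001, -0.241]
contact_force: [-0.4, -0.8, -2.6]
grip_width: 17.5
```

Run:
```python
from h import *
im,s=snap("wrist","w5.png"); crop(im,200,100,110,100,6,"w5c.png",10)
print(s["tool_pos"],s["tcp_rot"],s["contact_force"])
p=pose("w5.png")
r=R.from_euler("xyz",p[1]).as_matrix()
for n,v in dict(seat=(7,0,12.3+92),tip=(14,0,12.3+77.5),fl1=(20,20,10),fl2=(20,-20,10)).items(): print(n,proj("wrist",p[0]+r@np.array(v),p))
s2=imaging.get_image("scene");crop(s2,200,70,110,100,6,"s5c.png",10)
```

```text
[ 423.71 -264.26  297.52] [ 3.14 -0.   -0.24] [-0.39 -0.81 -2.56]
seat [253.81 187.45]
tip [253.79 183.74]
fl1 [284.33 201.52]
fl2 [222.88 201.54]
```

View pics/w5c.png

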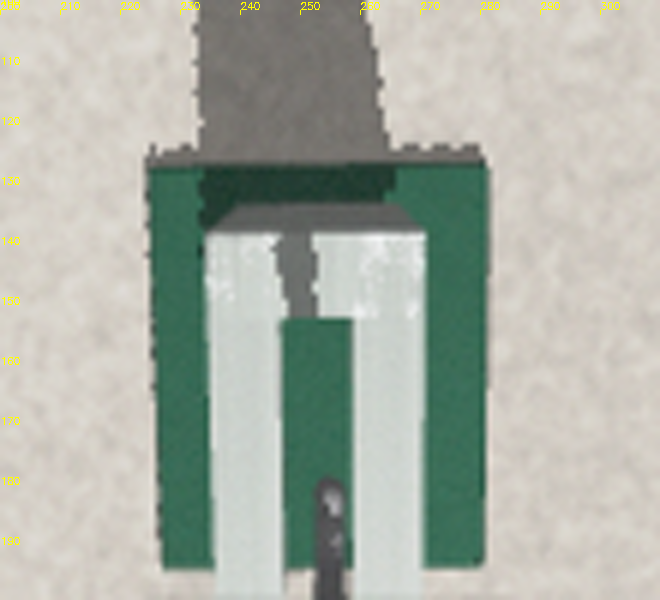

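View pics/s5c.png

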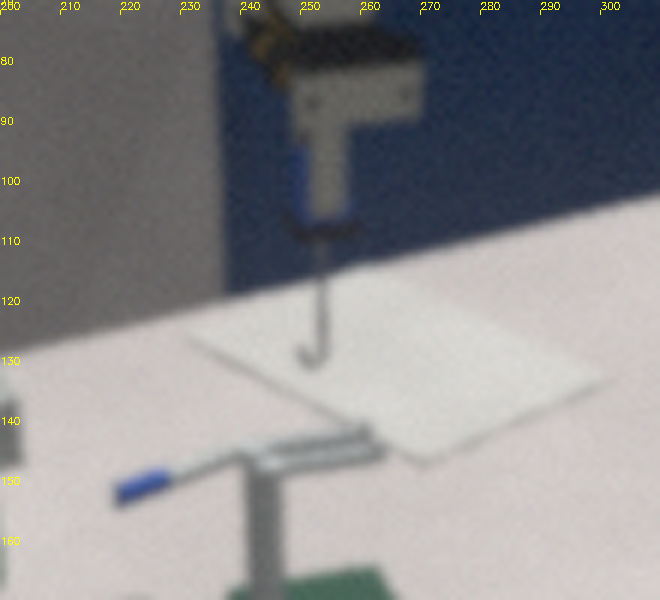

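Run:
```python
from h import *
to(625.8,193.8,262,0.344)
```

```text
now [ 423.25 -263.91  295.86] yaw -0.2413 -> inc [np.float64(0.0874), np.float64(-0.4928), np.float64(0.0341)] twist -33.54 q6 end 1.43 t 8.75
```

Emit:
{"op": "servo_tool", "data": {"increments": [[0.005, -0.03, 0, -3], [0.013, -0.073, 0, -8], [0.021, -0.118, 0, -13], [0.029, -0.163, 0, -18], [0.037, -0.208, 0, -23], [0.045, -0.253, 0, -28], [0.053, -0.298, 0, -33.5], [0.061, -0.343, 0, -33.5], [0.069, -0.388, 0, -33.5], [0.077, -0.433, 0, -33.5], [0.084, -0.474, 0.01, -33.5], [0.0874, -0.4928, 0.02, -33.5]]}}

```text
time_s: 9.95
tool_pos: [626.4, 196.5, 274.5]
tcp_rot: [-3.141, 0.003, 0.346]
contact_force: [0.3, 0.1, -0.9]
grip_width: 17.8
```

Emit:
{"op": "servo_tool", "data": {"increments": [[0, 0, 0.014, 0], [0, 0, 0.014, 0], [0, 0, 0.014, 0]]}}

```text
time_s: 10.25
tool_pos: [625.9, 192.4, 262.6]
tcp_rot: [3.142, 0.002, 0.343]
contact_force: [-0.3, -0.6, -0.8]
grip_width: 17.8
```

Run:
```python
from h import *
im,s=snap("wrist","w6.png"); crop(im,200,110,110,100,6,"w6c.png",10)
print(s["tool_pos"],s["tcp_rot"],s["contact_force"],s["time_s"])
```

```text
[625.93 192.36 262.58] [3.14 0.   0.34] [-0.28 -0.65 -0.77] 10.25
```

View pics/w6c.png

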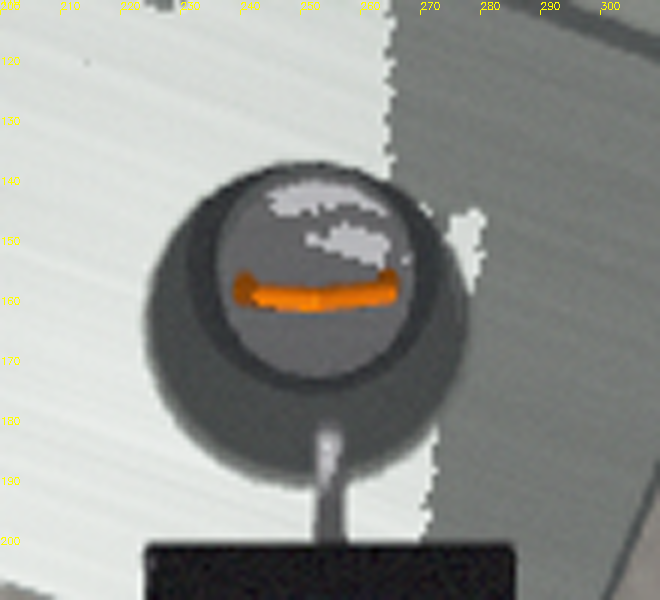

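Run:
```python
from h import *
p=pose("w6.png"); r=R.from_euler("xyz",p[1]).as_matrix()
X=atz("wrist",(252.8,159.7),83.5,p); print(X, r.T@(X-p[0]))
print("mouth",atz("wrist",(200+307/6,110+325/6),120,p))
T=atz("wrist",(254.9,181),p[0][2]-12.3-78,p); print("tip",r.T@(T-p[0]))
print(arm.sense()["tool_pos"],arm.sense()["tcp_rot"])
to(647-22.5*np.cos(.36),201.3-22.5*np.sin(.36),163,.36)
```

```text
[647.58 201.13  83.5 ] [ 23.64  -0.98 179.04]
mouth [647.16 202.72 120.  ]
tip [15.97  1.35 90.27]
[626.26 192.34 263.45] [3.14 0.   0.34]
now [626.26 192.34 263.45] yaw 0.3423 -> inc [np.float64(0.0001), np.float64(-0.0011), np.float64(0.1004)] twist -1.01 q6 end 1.44 t 10.3
```

Emit:
{"op": "servo_tool", "data": {"increments": [[0, -0.002, 0, -1], [0, -0.002, 0.03, -1], [0, -0.002, 0.055, -1], [0, -0.002, 0.075, -1], [0, -0.002, 0.085, -1], [0, -0.002, 0.088, -1], [0, -0.002, 0.088, -1], [0, -0.002, 0.088, -1]]}}

```text
time_s: 11.1
tool_pos: [626.2, 195.3, 176.5]
tcp_rot: [3.141, -0.002, 0.361]
contact_force: [-0.3, -0.2, -0.8]
grip_width: 18.0
```

Run:
```python
from h import *
im,s=snap("wrist","w7.png"); crop(im,200,110,110,100,6,"w7c.png",10)
print(s["tool_pos"],s["tcp_rot"],s["contact_force"],s["time_s"])
```

```text
[626.23 195.33 176.53] [ 3.14 -0.    0.36] [-0.3  -0.23 -0.75] 11.1
```

View pics/w7c.png

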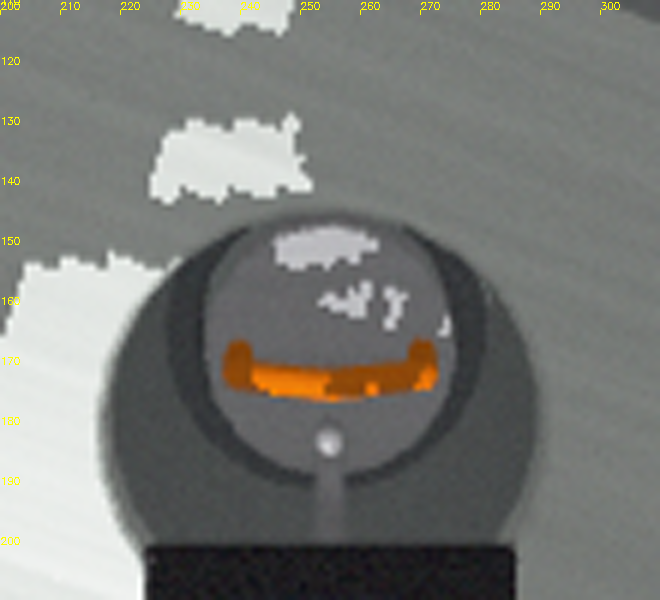

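Run:
```python
from h import *
p=pose("w7.png"); r=R.from_euler("xyz",p[1]).as_matrix()
for z in (81,83.5):
  X=atz("wrist",(200+331/6,110+383/6),z,p); print(X, r.T@(X-p[0]))
print(arm.sense()["tool_pos"],arm.sense()["tcp_rot"])
T=atz("wrist",(254.9,110+440/6),p[0][2]-12.3-77.5,p); print("tip",r.T@(T-p[0]))
```

```text
[647.3  201.53  81.  ] [21.72  1.62 95.57]
[647.73 201.7   83.5 ] [22.19  1.61 93.07]
[626.16 195.4  176.46] [ 3.14 -0.    0.36]
tip [13.83  1.36 89.83]
```

Emit:
{"op": "servo_tool", "data": {"increments": [[0, 0, 0.007, 0], [0, 0, 0.0133, 0], [0, 0, 0.0135, 0], [0.004, 0, 0.0135, 0], [0.009, 0, 0.0135, 0], [0.0135, 0, 0.0135, 0], [0.015, 0, 0.0135, 0], [0.015, 0, 0.0135, 0], [0.015, 0, 0.0135, 0]]}}

```text
time_s: 12.05
tool_pos: [639.6, 200.6, 161.7]
tcp_rot: [-3.142, 0.0, 0.361]
contact_force: [-0.5, -0.0, -0.9]
grip_width: 17.9
```

Run:
```python
from h import *
im,s=snap("wrist","w8.png"); crop(im,200,110,110,100,6,"w8c.png",10)
print(s["tool_pos"],s["tcp_rot"],s["contact_force"],s["time_s"])
```

```text
[639.63 200.6  161.68] [-3.14  0.    0.36] [-0.5  -0.04 -0.92] 12.05
```

View pics/w8c.png

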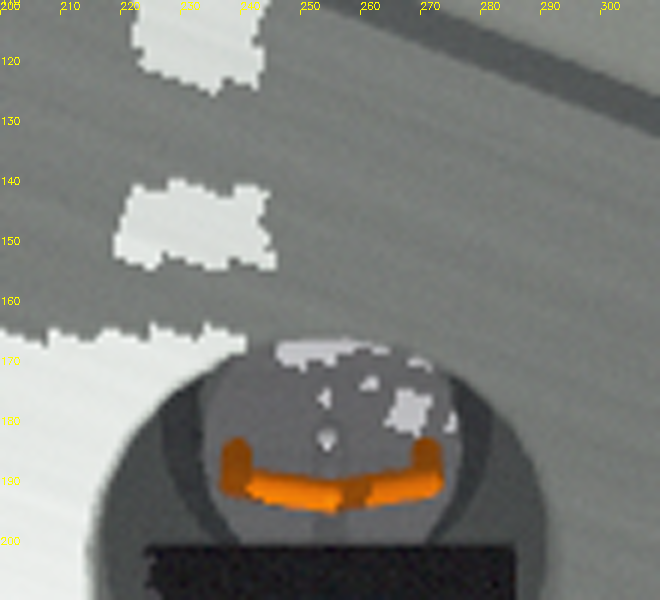

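Emit:
{"op": "servo_tool", "data": {"increments": [[0, 0, -0.006, 0], [0, 0, -0.012, 0], [0, 0, -0.016, 0], [0, 0, -0.02, 0], [0, 0, -0.024, 0], [0, 0, -0.03, 0], [0, 0, -0.035, 0], [0, 0, -0.04, 0], [0, 0, -0.04, 0]]}}

```text
time_s: 13.0
tool_pos: [640.0, 200.7, 202.7]
tcp_rot: [3.141, -0.001, 0.361]
contact_force: [0.9, 1.1, -2.8]
grip_width: 17.6
```

Run:
```python
from h import *
im,s=snap("wrist","w9.png"); crop(im,200,110,110,100,6,"w9c.png",10)
print(s["tool_pos"],s["tcp_rot"],s["contact_force"],s["time_s"])
```

```text
[640.03 200.67 202.67] [ 3.14 -0.    0.36] [ 0.9   1.06 -2.8 ] 13.0
```

View pics/w9c.png

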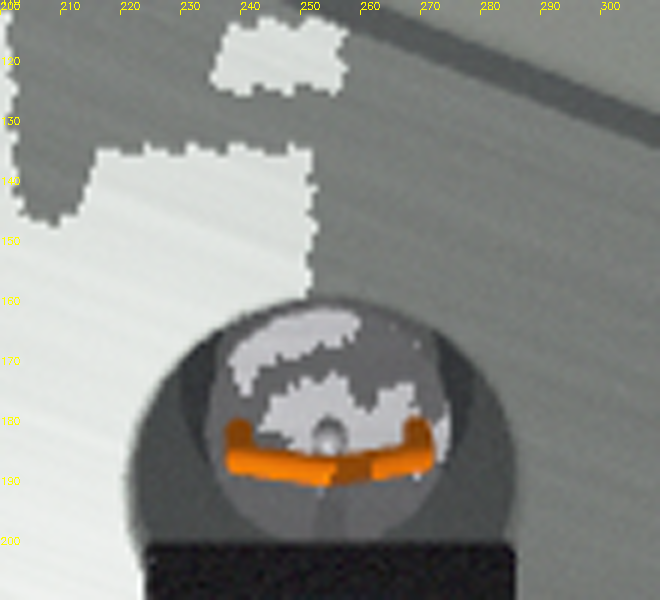

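Emit:
{"op": "servo_tool", "data": {"increments": [[0, 0, -0.005, 0], [0, 0, -0.015, 0], [0, 0, -0.03, 0], [0, 0, -0.045, 0], [0, 0, -0.06, 0], [0, 0, -0.075, 0], [0, 0, -0.09, 0], [0, 0, -0.102, 0], [0, 0, -0.11, 0], [0, 0, -0.113, 0], [0, 0, -0.114, 0], [0, 0, -0.114, 0]]}}

```text
time_s: 14.25
tool_pos: [639.6, 200.5, 315.2]
tcp_rot: [-3.141, 0.001, 0.361]
contact_force: [-0.7, 0.4, -2.5]
grip_width: 17.8
```

Run:
```python
from h import *
im,s=snap("scene","s10.png"); crop(im,200,100,160,140,4,"s10c.png",10)
print(s["tool_pos"],s["tcp_rot"],s["contact_force"],s["time_s"])
to(404.4,55.5,315,.36)
```

```text
[639.57 200.54 315.22] [-3.14  0.    0.36] [-0.67  0.38 -2.53] 14.25
now [639.53 200.52 315.08] yaw 0.3609 -> inc [np.float64(-0.2712), np.float64(0.0526), np.float64(0.0004)] twist 0.05 q6 end 1.28 t 14.3
```

View pics/s10c.png

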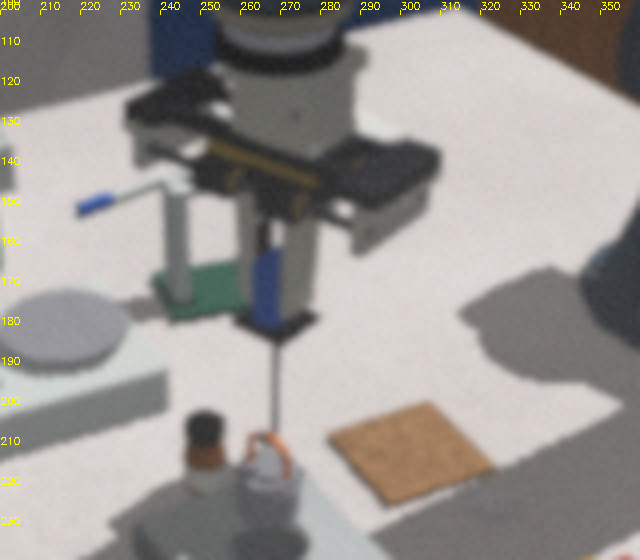

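Canister (scene ~(267,225)) hangs clear above the well. Carry it to the tile.

Emit:
{"op": "servo_tool", "data": {"increments": [[-0.005, 0.001, 0, 0], [-0.018, 0.0035, 0, 0], [-0.04, 0.008, 0, 0], [-0.068, 0.013, 0, 0], [-0.1, 0.0195, 0, 0], [-0.135, 0.026, 0, 0], [-0.17, 0.033, 0, 0], [-0.202, 0.039, 0, 0], [-0.23, 0.0446, 0, 0], [-0.252, 0.049, 0, 0], [-0.265, 0.0515, 0, 0], [-0.271, 0.0526, 0, 0]]}}

```text
time_s: 15.5
tool_pos: [404.0, 55.3, 315.9]
tcp_rot: [3.141, -0.0, 0.36]
contact_force: [-0.1, 0.2, -2.7]
grip_width: 17.7
```

Emit:
{"op": "servo_tool", "data": {"increments": [[0, 0, 0.004, 0], [0, 0, 0.014, 0], [0, 0, 0.03, 0], [0, 0, 0.05, 0], [0, 0, 0.07, 0], [0, 0, 0.09, 0], [0, 0, 0.105, 0], [0, 0, 0.113, 0], [0, 0, 0.115, 0], [0, 0, 0.115, 0]]}}

```text
time_s: 16.5
tool_pos: [405.0, 55.8, 200.7]
tcp_rot: [-3.141, 0.0, 0.361]
contact_force: [-0.5, -1.0, -2.5]
grip_width: 17.8
```

Run:
```python
from h import *
im,s=snap("wrist","w11.png"); crop(im,110,60,280,200,2,"w11c.png",20)
print(s["tool_pos"],s["tcp_rot"],s["contact_force"],s["time_s"])
im,s=snap("scene","s11.png"); crop(im,250,120,110,100,6,"s11c.png",10)
```

```text
[404.96  55.82 200.65] [-3.14  0.    0.36] [-0.46 -0.97 -2.5 ] 16.5
```

View pics/w11c.png

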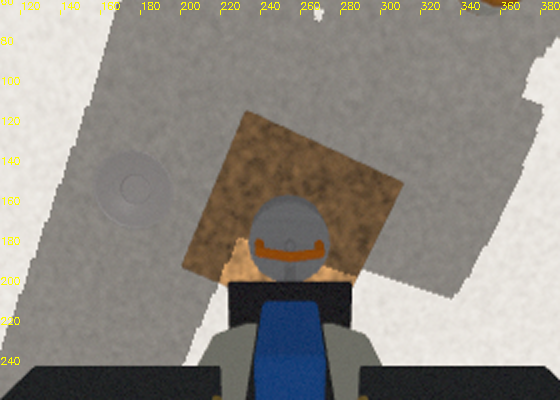

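View pics/s11c.png

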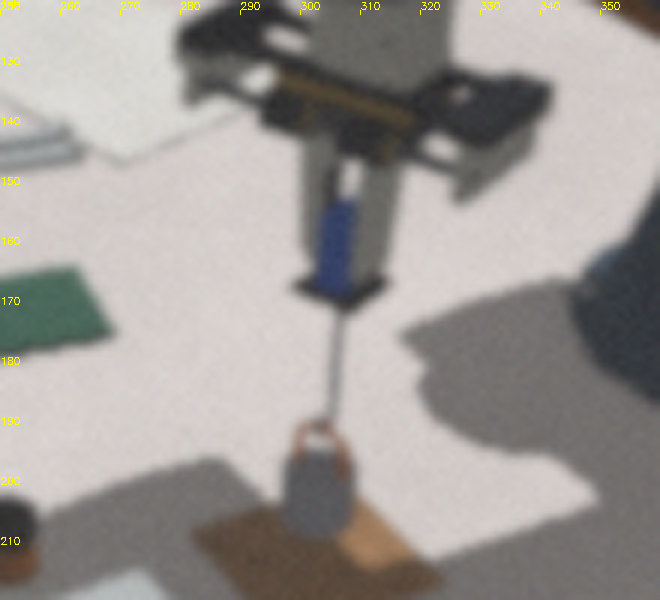

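Run:
```python
from h import *
p=pose("w11.png"); g=lambda c:(110+c[0]/2,60+c[1]/2)
a=atz("wrist",g((403,183)),8,p);b=atz("wrist",g((182,267)),8,p);print(a,b,(a+b)/2,np.linalg.norm(a-b))
d=atz("wrist",g((134,188)),10,p);print("dish",d)
to(409.6-6.6,57-2.5,173,.36)
```

```text
[460.88  -1.41   8.  ] [359.11 112.58   8.  ] [409.99  55.58   8.  ] 152.80617367868433
dish [398.12 156.55  10.  ]
now [405.19  55.77 201.25] yaw 0.361 -> inc [np.float64(-0.0025), np.float64(0.0004), np.float64(0.0282)] twist 0.06 q6 end 1.23 t 16.6
```

Emit:
{"op": "servo_tool", "data": {"increments": [[-0.001, 0, 0.005, 0], [-0.0025, 0, 0.011, 0], [-0.0025, 0, 0.017, 0], [-0.0025, 0, 0.021, 0], [-0.0025, 0, 0.0235, 0], [-0.0025, 0, 0.0255, 0], [-0.0025, 0, 0.0275, 0], [-0.0025, 0, 0.029, 0], [-0.0025, 0, 0.031, 0], [-0.0025, 0, 0.033, 0], [-0.0025, 0, 0.034, 0]]}}

```text
time_s: 17.7
tool_pos: [402.4, 54.8, 166.6]
tcp_rot: [3.142, -0.0, 0.361]
contact_force: [-0.1, 0.0, -0.9]
grip_width: 17.8
```

Run:
```python
from h import *
im,s=snap("scene","s12.png"); crop(im,270,150,70,70,9,"s12c.png",10)
im,s=snap("wrist","w12.png"); crop(im,200,110,110,100,6,"w12c.png",10)
print(s["tool_pos"],s["tcp_rot"],s["contact_force"],s["time_s"])
```

```text
[402.34  54.78 166.53] [-3.14  0.    0.36] [-0.02 -0.3  -0.68] 17.75
```

View pics/s12c.png

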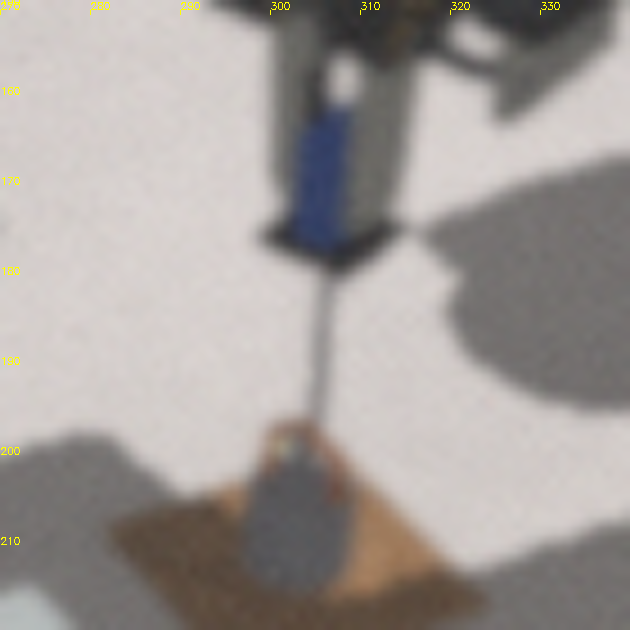

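View pics/w12c.png

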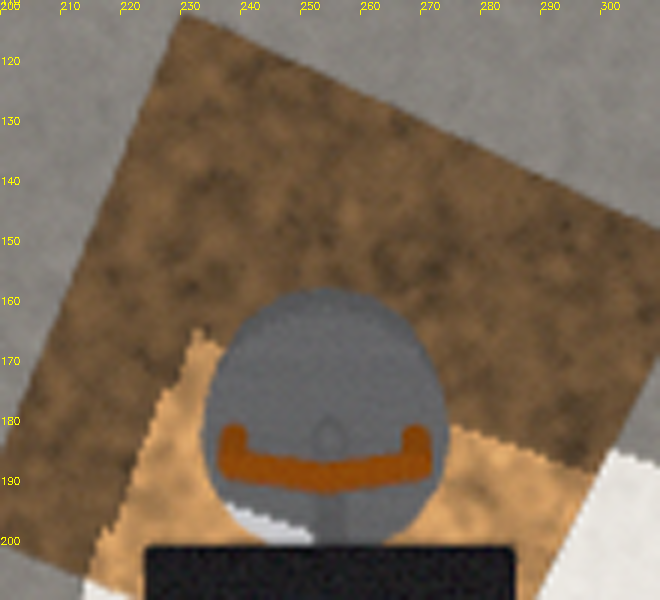

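Emit:
{"op": "servo_tool", "data": {"increments": [[0, 0, 0.004, 0], [0, 0, 0.008, 0], [0, 0, 0.01, 0], [0, 0, 0.01, 0], [0, 0, 0.01, 0]]}}

```text
time_s: 18.3
tool_pos: [402.4, 54.8, 156.7]
tcp_rot: [-3.142, 0.0, 0.361]
contact_force: [-0.0, -0.3, -0.0]
grip_width: 17.9
```

Run:
```python
from h import *
im,s=snap("wrist","w13.png"); crop(im,200,110,110,100,6,"w13c.png",10)
print(s["tool_pos"],s["tcp_rot"],s["contact_force"],s["time_s"])
p=pose("w13.png"); r=R.from_euler("xyz",p[1]).as_matrix()
print(proj("wrist",p[0]+r@np.array([14,1.3,12.3+77.5]),p), 110+0)
```

```text
[402.41  54.79 156.71] [-3.14  0.    0.36] [-0.03 -0.28 -0.  ] 18.3
[254.84 183.16] 110
```

View pics/w13c.png

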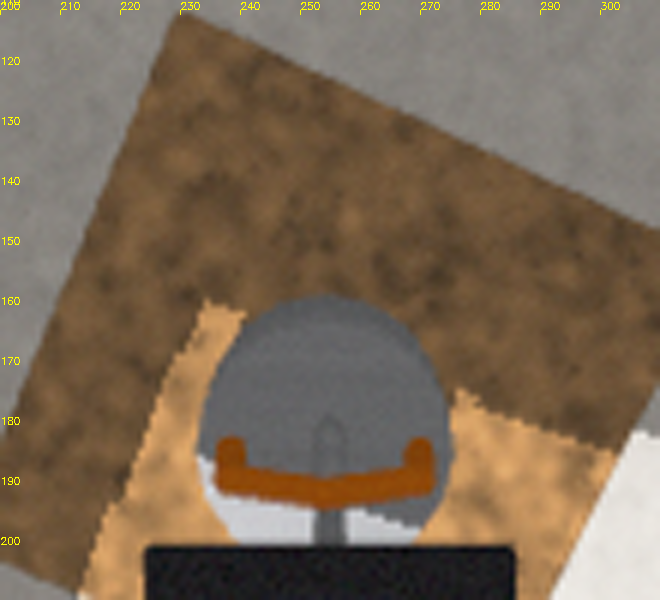

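Emit:
{"op": "servo_tool", "data": {"increments": [[0, 0, -0.002, 0], [0, 0, -0.002, 0], [0, 0, -0.002, 0]]}}

```text
time_s: 18.65
tool_pos: [402.5, 54.8, 158.9]
tcp_rot: [3.141, -0.0, 0.361]
contact_force: [-0.8, 1.0, -1.1]
grip_width: 18.0
```

Noise level ~1 N, so free. Back out gently.

Emit:
{"op": "servo_tool", "data": {"increments": [[-0.003, 0, 0.0008, 0], [-0.006, 0, 0.0008, 0], [-0.009, 0, 0.0008, 0], [-0.012, 0, 0.0008, 0], [-0.016, 0, 0.0008, 0], [-0.02, 0, 0.0008, 0], [-0.025, 0, 0.0008, 0], [-0.028, 0, 0.0008, 0], [-0.028, 0, 0.0008, 0]]}}

```text
time_s: 19.55
tool_pos: [375.8, 44.8, 157.9]
tcp_rot: [-3.142, 0.0, 0.361]
contact_force: [-0.1, 0.3, -0.8]
grip_width: 17.8
```

Run:
```python
from h import *
im,s=snap("wrist","w14.png"); crop(im,200,110,110,100,6,"w14c.png",10)
print(s["tool_pos"],s["tcp_rot"],s["contact_force"],s["time_s"])
```

```text
[375.84  44.79 157.95] [-3.14  0.    0.36] [-0.1   0.25 -0.77] 19.55
```

View pics/w14c.png

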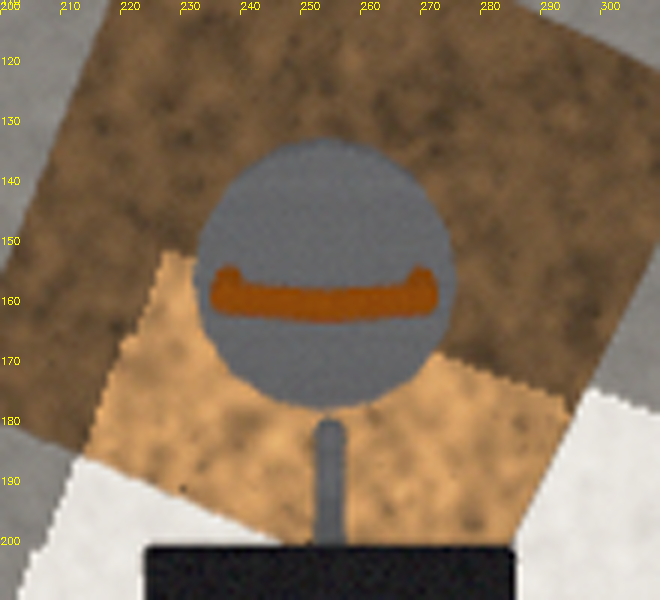

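Run:
```python
from h import *
p=pose("w14.png")
print("can",atz("wrist",(254.3,155.5),44,p), "bail",atz("wrist",(200+324/6,110+305/6),74,p))
to(423.7,-264.2,297,-.241)
```

```text
can [410.47  56.99  44.  ] bail [409.37  56.88  74.  ]
now [376.14  44.84 158.  ] yaw 0.3607 -> inc [np.float64(-0.0646), np.float64(0.3059), np.float64(-0.139)] twist 34.48 q6 end 1.13 t 19.6
```

Emit:
{"op": "servo_tool", "data": {"increments": [[0, 0, -0.02, 0], [0, 0, -0.06, 0], [0, 0.01, -0.1, 0], [-0.008, 0.04, -0.135, 5], [-0.017, 0.08, -0.139, 10], [-0.027, 0.125, -0.139, 16], [-0.036, 0.17, -0.139, 22], [-0.045, 0.215, -0.139, 28], [-0.054, 0.255, -0.139, 34.5], [-0.06, 0.287, -0.139, 34.5], [-0.0646, 0.3059, -0.139, 34.5], [-0.0646, 0.3059, -0.139, 34.5]]}}

```text
time_s: 20.8
tool_pos: [423.8, -265.5, 296.5]
tcp_rot: [-3.141, 0.001, -0.243]
contact_force: [0.5, -1.2, -1.6]
grip_width: 18.0
```

Emit:
{"op": "servo_tool", "data": {"increments": [[0, 0, 0, 0], [0, 0, 0, 0]]}}

```text
time_s: 21.0
tool_pos: [423.8, -262.9, 297.0]
tcp_rot: [-3.141, 0.0, -0.24]
contact_force: [0.8, 0.3, -1.4]
grip_width: 17.8
```

Run:
```python
from h import *
im,s=snap("wrist","w15.png"); crop(im,200,100,110,100,6,"w15c.png",10)
to(423.7,-264.2,200,-.241)
```

```text
now [ 423.81 -262.96  297.14] yaw -0.2399 -> inc [np.float64(0.0002), np.float64(0.0012), np.float64(0.0971)] twist 0.06 q6 end 1.16 t 21.05
```

View pics/w15c.png

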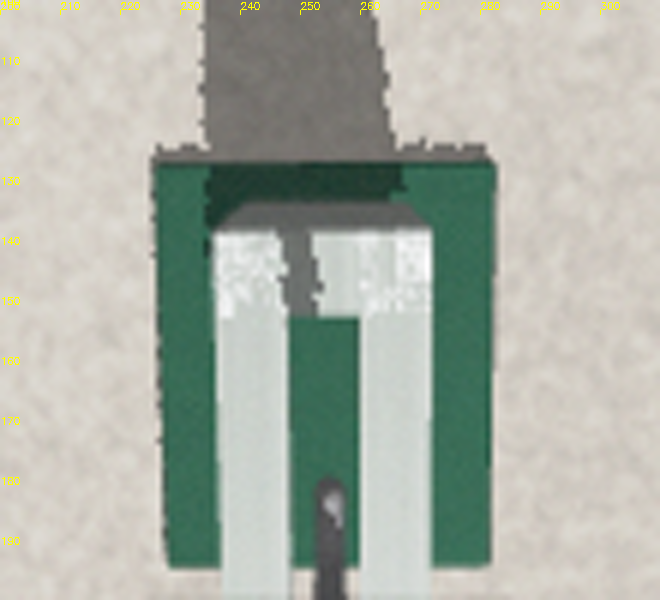

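Emit:
{"op": "servo_tool", "data": {"increments": [[0, 0, 0.01, 0], [0, 0, 0.03, 0], [0, 0, 0.05, 0], [0, 0, 0.05, 0], [0, 0, 0.05, 0]]}}

```text
time_s: 21.55
tool_pos: [423.8, -263.8, 247.1]
tcp_rot: [-3.141, 0.0, -0.241]
contact_force: [-0.4, -0.1, 0.0]
grip_width: 17.8
```

Run:
```python
from h import *
im,s=snap("wrist","w16.png"); crop(im,200,100,110,100,6,"w16c.png",10)
to(423.7,-263.4,148,-.24)
print(s["contact_force"])
```

```text
now [ 424.08 -264.05  247.68] yaw -0.2409 -> inc [np.float64(-0.0006), np.float64(-0.0006), np.float64(0.0997)] twist -0.05 q6 end 1.16 t 21.6
[-0.37 -0.06  0.03]
```

View pics/w16c.png

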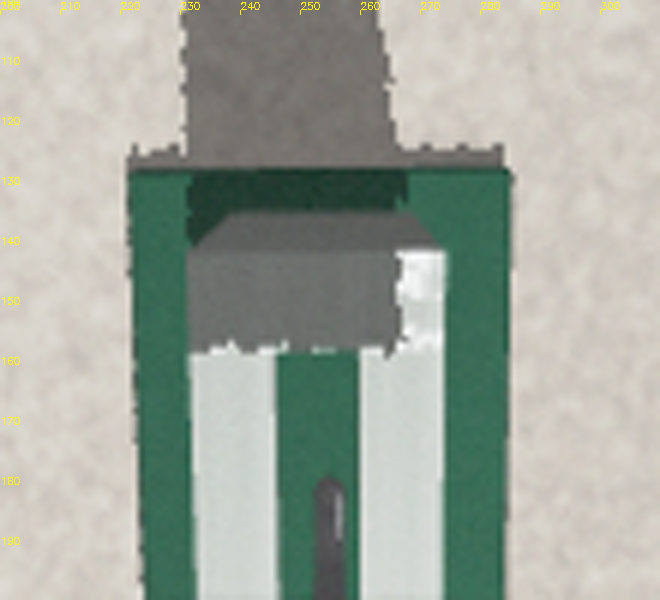

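Emit:
{"op": "servo_tool", "data": {"increments": [[0, -0.0012, 0.02, 0], [0, -0.0012, 0.045, 0], [0, -0.0012, 0.065, 0], [0, -0.0012, 0.08, 0], [0, -0.0012, 0.09, 0], [0, -0.0012, 0.096, 0], [0, -0.0012, 0.099, 0], [0, -0.0012, 0.0995, 0], [0, -0.0012, 0.0995, 0]]}}

```text
time_s: 22.5
tool_pos: [424.3, -263.1, 148.0]
tcp_rot: [3.141, -0.001, -0.241]
contact_force: [0.0, 0.6, -1.2]
grip_width: 17.6
```

Emit:
{"op": "servo_tool", "data": {"increments": [[0, 0, 0.0008, 0], [0, 0, 0.0008, 0]]}}

```text
time_s: 22.7
tool_pos: [424.4, -263.2, 147.3]
tcp_rot: [3.141, -0.001, -0.241]
contact_force: [-0.3, 0.2, 5.4]
grip_width: 17.5
```

Emit:
{"op": "servo_tool", "data": {"increments": [[0, 0, 0, 0], [0, 0, 0, 0], [0, 0, 0, 0], [0, 0, 0, 0], [0, 0, -0.02, 0], [0, 0, -0.06, 0], [0, 0, -0.11, 0], [0, 0, -0.14, 0], [0, 0, -0.14, 0]], "jaw": 110}}

```text
time_s: 23.6
tool_pos: [425.3, -263.9, 290.8]
tcp_rot: [3.139, -0.007, -0.241]
contact_force: [0.3, -0.4, -0.5]
grip_width: 53.2
```

Run:
```python
from h import *
im,s=snap("wrist","w17.png"); crop(im,170,80,180,170,4,"w17c.png",10)
im,s=snap("scene","s17.png"); crop(im,220,60,130,160,5,"s17c.png",10)
to(410.2,57,200,.36)
```

```text
now [ 424.01 -262.91  286.5 ] yaw -0.2413 -> inc [np.float64(-0.0899), np.float64(-0.3074), np.float64(0.0864)] twist -34.45 q6 end 1.26 t 23.7
```

View pics/w17c.png

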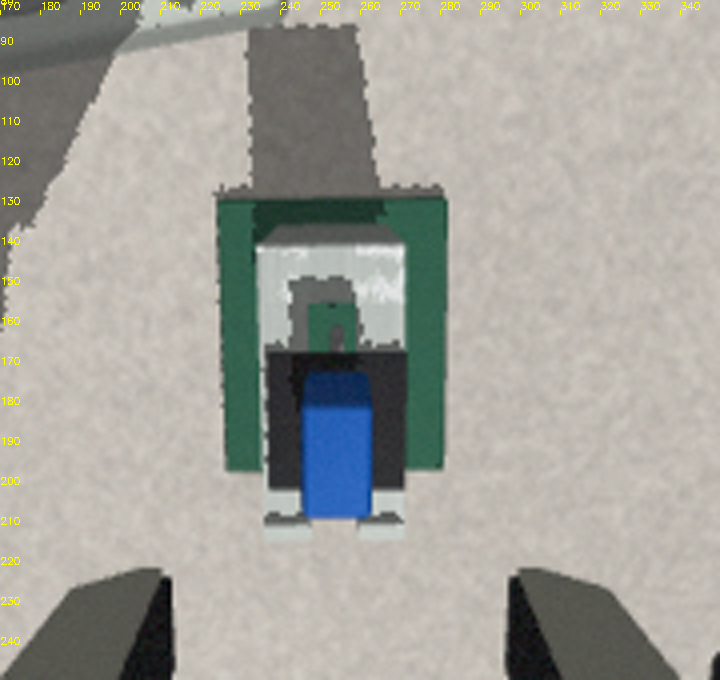

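View pics/s17c.png

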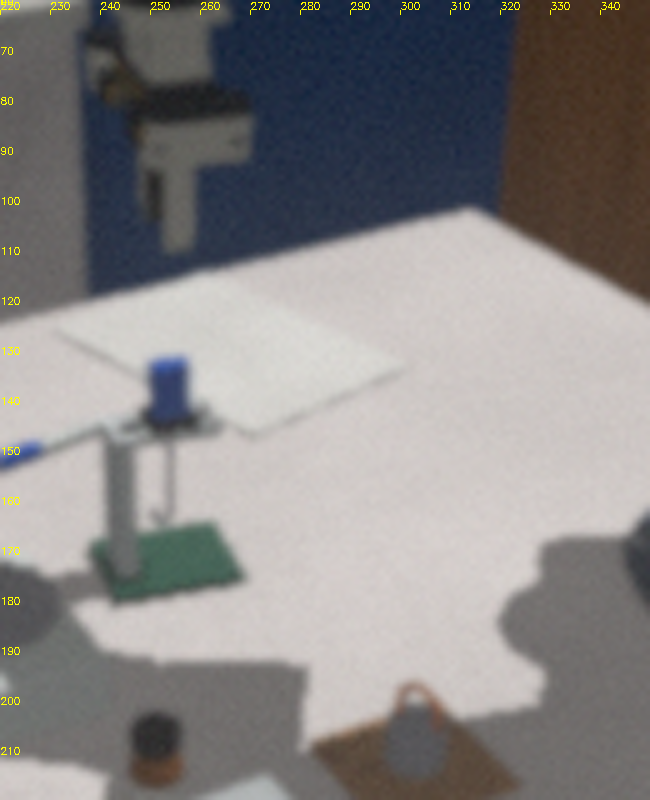

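Emit:
{"op": "servo_tool", "data": {"increments": [[-0.008, -0.025, 0, -5], [-0.02, -0.07, 0, -10], [-0.034, -0.115, 0, -16], [-0.048, -0.162, 0.01, -22], [-0.062, -0.208, 0.03, -28], [-0.074, -0.25, 0.06, -34.4], [-0.084, -0.287, 0.09, -34.4], [-0.0899, -0.3074, 0.115, -34.4], [-0.0899, -0.3074, 0.126, -34.4], [-0.0899, -0.3074, 0.126, -34.4], [-0.0899, -0.3074, 0.126, -34.4]], "jaw": 75}}

```text
time_s: 24.8
tool_pos: [410.4, 56.3, 160.8]
tcp_rot: [3.142, 0.0, 0.358]
contact_force: [-0.2, -0.6, 0.0]
grip_width: 65.4
```

Run:
```python
from h import *
im,s=snap("wrist","w18.png"); crop(im,150,110,210,180,3,"w18c.png",10)
to(410.2,57,13,.36)
```

```text
now [410.66  56.21 161.19] yaw 0.358 -> inc [np.float64(-0.0002), np.float64(-0.0009), np.float64(0.1482)] twist -0.11 q6 end 1.24 t 24.85
```

View pics/w18c.png

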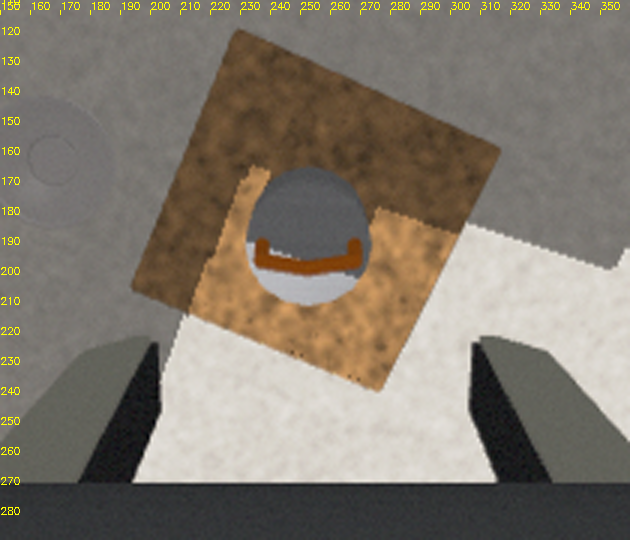

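Run:
```python
from h import *
p=pose("w18.png"); r=R.from_euler("xyz",p[1]).as_matrix()
X=atz("wrist",(150+308.5/3,110+267/3),76.5,p); print("bail",X,r.T@(X-p[0]))
to(X[0],X[1],13,.36)
```

```text
bail [410.4   56.91  76.5 ] [ 0.26 -0.56 84.29]
now [410.66  56.21 161.19] yaw 0.358 -> inc [np.float64(-0.0001), np.float64(-0.0008), np.float64(0.1482)] twist -0.11 q6 end 1.24 t 24.85
```

Emit:
{"op": "servo_tool", "data": {"increments": [[0, -0.0008, 0.03, 0], [0, -0.0008, 0.07, 0], [0, -0.0008, 0.1, 0], [0, -0.0008, 0.12, 0], [0, -0.0008, 0.135, 0], [0, -0.0008, 0.143, 0], [0, -0.0008, 0.146, 0], [0, -0.0008, 0.147, 0], [0, -0.0008, 0.147, 0]]}}

```text
time_s: 25.75
tool_pos: [410.4, 57.7, 14.3]
tcp_rot: [3.141, -0.001, 0.359]
contact_force: [-0.2, -0.6, -0.0]
grip_width: 65.2
```

Emit:
{"op": "servo_tool", "data": {"increments": [[0, 0, 0, 0], [0, 0, 0, 0], [0, 0, 0, 0], [0, 0, 0, 0], [0, 0, 0, 0]], "jaw": 255, "force": 25}}

```text
time_s: 26.25
tool_pos: [410.0, 57.8, 13.8]
tcp_rot: [3.142, -0.0, 0.359]
contact_force: [-0.7, 0.3, 5.4]
grip_width: 43.3
```

Emit:
{"op": "servo_tool", "data": {"increments": [[0, 0, -0.005, 0], [0, 0, -0.02, 0], [0, 0, -0.05, 0], [0, 0, -0.09, 0], [0, 0, -0.12, 0], [0, 0, -0.14, 0], [0, 0, -0.146, 0], [0, 0, -0.146, 0]]}}

```text
time_s: 27.05
tool_pos: [410.0, 57.8, 159.8]
tcp_rot: [3.141, -0.001, 0.359]
contact_force: [-0.2, -0.3, -1.6]
grip_width: 43.4
```

Run:
```python
from h import *
to(590,-193,160,0.0)
s=arm.sense();print(s["contact_force"],s["grip_width"])
```

```text
now [409.98  57.78 159.82] yaw 0.3591 -> inc [np.float64(0.0804), np.float64(0.298), np.float64(-0.0)] twist 20.58 q6 end 1.14 t 27.05
[-0.24 -0.32 -1.57] 43.42466445473832
```

Emit:
{"op": "servo_tool", "data": {"increments": [[0.005, 0.02, 0, 3], [0.015, 0.055, 0, 6], [0.025, 0.095, 0, 10], [0.037, 0.137, 0, 14], [0.049, 0.18, 0, 18], [0.059, 0.22, 0, 20.6], [0.068, 0.255, 0, 20.6], [0.076, 0.283, 0, 20.6], [0.0804, 0.298, 0, 20.6], [0.0804, 0.298, 0, 20.6], [0.0804, 0.298, 0, 20.6]]}}

```text
time_s: 28.15
tool_pos: [589.0, -192.4, 157.8]
tcp_rot: [-3.14, 0.003, -0.001]
contact_force: [0.2, 0.7, -1.4]
grip_width: 43.8
```

Run:
```python
from h import *
im,s=snap("wrist","w19.png"); crop(im,110,40,290,220,2,"w19c.png",20)
print(s["tool_pos"],s["tcp_rot"],s["contact_force"],s["time_s"])
```

```text
[ 589.02 -192.37  157.83] [-3.14  0.   -0.  ] [ 0.2   0.7  -1.44] 28.15
```

View pics/w19c.png

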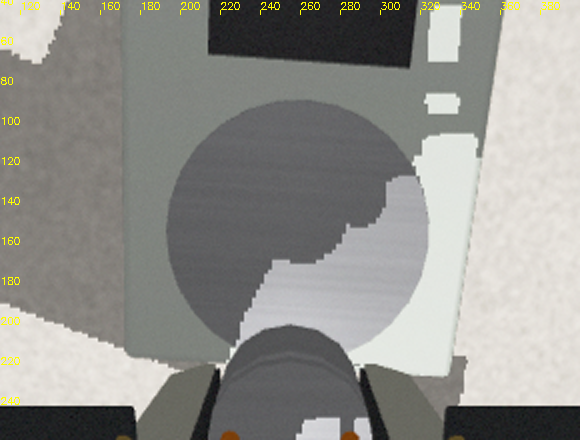

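Run:
```python
from h import *
p=pose("w19.png"); g=lambda c:(110+c[0]/2,40+c[1]/2)
W=lambda c:atz("wrist",g(c),68,p)
a,b,t=W((167,229)),W((428,229)),W((297,99.5));print(a,b,t,"est c",t[0]-60,(a+b)[1]/2)
from scipy.optimize import least_squares
pts=np.array([W(c)[:2] for c in [(167,229),(428,229),(297,99.5),(200,143),(388,137),(180,285),(205,323),(413,285),(370,345)]])
f=least_squares(lambda v:np.hypot(*(pts-v[:2]).T)-v[2],[627,-190,60]);print(f.x,f.fun)
to(f.x[0],f.x[1],79,0)
```

```text
[ 629.73 -137.89   68.  ] [ 629.66 -256.03   68.  ] [ 684.88 -196.56   68.  ] est c 624.8823345686872 -196.9590740425468
[ 625.08 -197.05   59.36] [-0.02 -0.19  0.44  0.51 -0.17 -0.76 -0.32 -1.6   2.12]
now [ 589.02 -192.1   158.33] yaw -0.0001 -> inc [np.float64(0.0362), np.float64(0.005), np.float64(0.0792)] twist -0.01 q6 end 1.19 t 28.2
```

Emit:
{"op": "servo_tool", "data": {"increments": [[0.008, 0.001, 0, 0], [0.022, 0.003, 0.005, 0], [0.034, 0.004, 0.02, 0], [0.0365, 0.004, 0.04, 0], [0.0365, 0.004, 0.058, 0], [0.0365, 0.004, 0.07, 0], [0.0365, 0.004, 0.076, 0], [0.0365, 0.004, 0.079, 0], [0.0365, 0.004, 0.0805, 0], [0.0365, 0.004, 0.0805, 0]]}}

```text
time_s: 29.2
tool_pos: [626.7, -197.1, 79.7]
tcp_rot: [3.141, -0.001, -0.0]
contact_force: [0.8, 0.5, -1.8]
grip_width: 43.5
```

Run:
```python
from h import *
im,s=snap("scene","s20.png"); crop(im,180,130,90,90,7,"s20c.png",10)
print(s["tool_pos"],s["tcp_rot"],s["contact_force"],s["time_s"])
to(625.5,-196,73.8,0)
```

```text
[ 626.69 -197.06   79.7 ] [ 3.14 -0.   -0.  ] [ 0.76  0.54 -1.8 ] 29.2
now [ 626.69 -197.06   79.76] yaw -0.0005 -> inc [np.float64(-0.0012), np.float64(-0.0011), np.float64(0.006)] twist -0.03 q6 end 1.2 t 29.25
```

View pics/s20c.png

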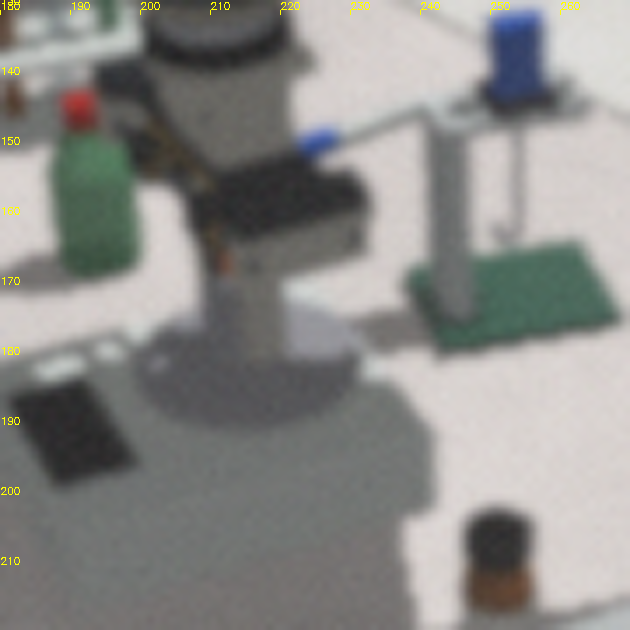

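Emit:
{"op": "servo_tool", "data": {"increments": [[0, 0, 0.002, 0], [0, 0, 0.0035, 0], [0, 0, 0.0045, 0], [0, 0, 0.0052, 0], [0, 0, 0.0058, 0], [0, 0, 0.0058, 0]]}}

```text
time_s: 29.85
tool_pos: [626.4, -197.0, 73.9]
tcp_rot: [3.142, -0.0, -0.0]
contact_force: [-2.8, 0.8, 4.5]
grip_width: 43.9
```

Emit:
{"op": "servo_tool", "data": {"increments": [[0, 0, 0, 0], [0, 0, 0, 0], [0, 0, 0, 0], [0, 0, 0, 0], [0, 0, -0.01, 0], [0, 0, -0.04, 0], [0, 0, -0.08, 0], [0, 0, -0.12, 0], [-0.03, 0, -0.15, 0], [-0.06, 0, -0.15, 0], [-0.06, 0, -0.15, 0]], "jaw": 80}}

```text
time_s: 30.95
tool_pos: [564.5, -197.0, 225.3]
tcp_rot: [3.141, -0.001, -0.001]
contact_force: [1.2, 0.3, -0.9]
grip_width: 63.8
```

Run:
```python
from h import *
im,s=snap("wrist","w21.png"); crop(im,130,40,250,200,3,"w21c.png",10)
print(s["tool_pos"],s["time_s"])
im,s=snap("scene","s21.png"); crop(im,170,110,190,180,4,"s21c.png",10)
im,s=snap("top","t21.png"); crop(im,80,100,330,200,2,"t21c.png",20)
```

```text
[ 564.46 -197.03  225.29] 30.95
```

View pics/w21c.png

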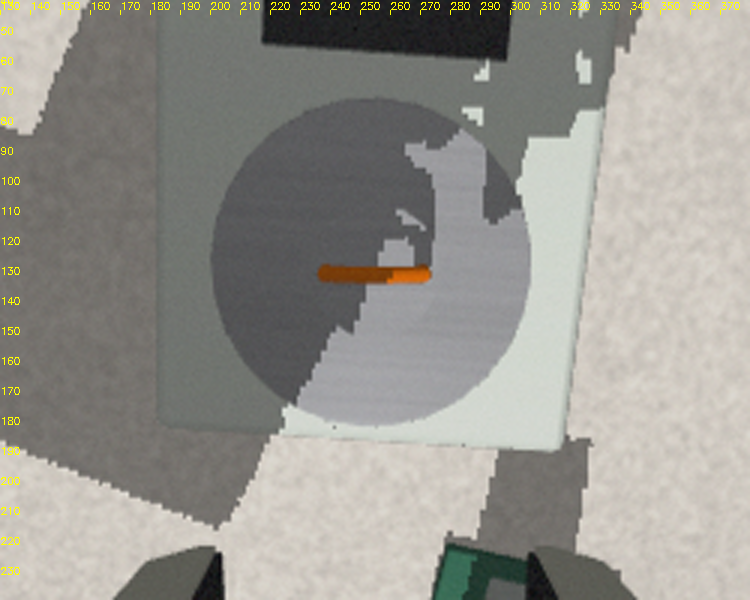

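View pics/s21c.png

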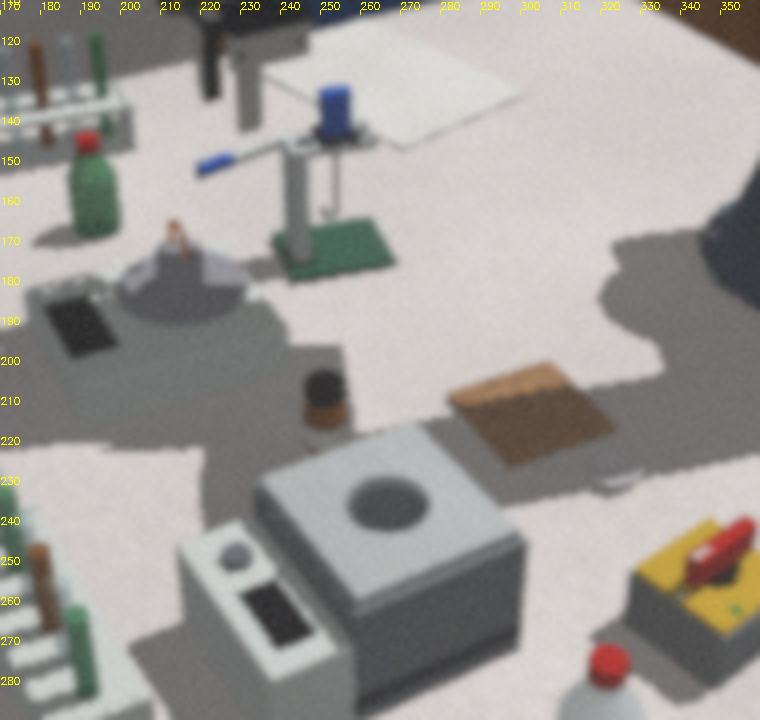

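View pics/t21c.png

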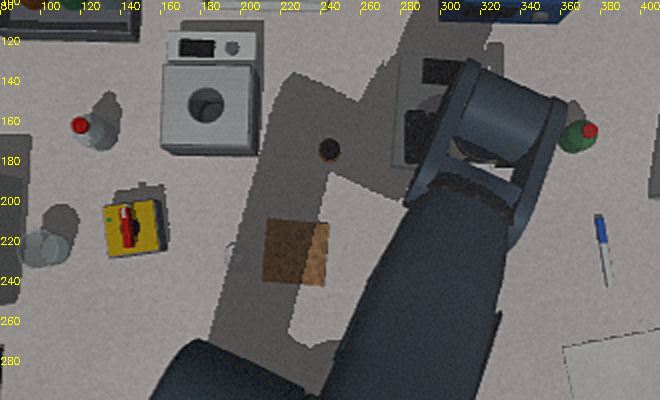

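Emit:
{"op": "servo_tool", "data": {"increments": [[0, 0, 0, 0], [0, 0, 0, 0], [0, 0, 0, 0]]}}

```text
time_s: 31.4
tool_pos: [566.7, -196.9, 222.9]
tcp_rot: [-3.141, 0.001, -0.0]
contact_force: [-0.3, 0.0, -0.6]
grip_width: 63.8
```

Run:
```python
from h import *
p=pose("w21.png")
print(atz("wrist",(130+374/3,40+274/3),134,p))
print(job_done(), arm.sense()["time_s"])
```

```text
[ 625.92 -198.15  134.  ]
the job is handed in; nothing more can be done
the job is handed in; nothing more can be done
```

All the steps were carried out in the order asked, and I handed the job in at about 31 s of the 72 s allowed. I turned the isolator 60° clockwise, drew the canister out with the hook and stood it on the tile. I then unhooked it, hung the hook back on the fork, and set the canister on the balance pan with the fingers.

**Last checks:**
- **Isolator:** the white-striped end of the handle is at the white mark (off).
- **Hook:** it hangs with its flange flat on the prongs and its rod in the slot.
- **Canister:** it stands upright. Its loop measures at about (626, -198), and I fitted the pan centre at about (625, -197).
- **Bystanders:** the two bottles, jar, beaker and marker look unmoved in the last pictures. I did not measure any of them again. The dish shows only faintly, but where I expected it.
- **Forces and arm:** the largest wrist force reading was about 13 N, while gripping the handle. The arm was clear of everything at the end.

**Disagreements:**
- The overhead camera read positions 2–8 mm off in y from the wrist camera, so I used the wrist values.
- My two-view height for the loop in the well came out about 7 mm lower than the text's 81 mm. The canister's apparent size fitted the text, so I used that height and the hook caught the loop first time.

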